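Scrub the rinse beaker and put the bench tools back upright

ROBOT

A 6-joint arm with a two-finger parallel gripper is mounted at the origin on the work surface. World frame = base frame: x ahead of the robot, y to its left, z up, the work surface at z = 0. Lengths are in mm, angles in rad, forces in N, time in s.
With the tool pointing down it reaches from about 350 to 975 mm from the base axis. Payload 7.1 kg.
Tool frame: the origin (TCP) lies midway between the tips of the shut fingers; the grasp point (between the pads) lies 19 mm behind it; z points along the fingers, y is the line along which they close (so a half turn about z gives the same grasp; the last joint's range is limited). The gripper opens to 88 mm and grips with 3 to 60 N. Pads are 20 mm wide; open, the fingers measure 115 mm over their backs; the gripper's body (75 mm by 178 mm) begins 61 mm behind the grasp point.
Start: joints at [-1.218, 0.423, 1.63, -0, 1.089, -0.019], TCP at [227.074, -582.273, 191.475] pointing down, gripper open.
Joint ranges: [-3, 3], [-0.9, 2.11], [0.09, 2.58], [-1.31, 4.45], [0.11, 2.69], [-2.54, 2.54]. Speed limits (rad/s): [2.39, 2.39, 3.01, 3.14, 3.14, 3.14].

INTERFACE

Orientations are given as a rotation vector (axis times angle).
In Python, from workcell import get_obs, get_image, camera_params, close_job gives the robot as it stands.
- The arm moves only by the shell command python3 -m creep 'ROWS' [OPENING]. ROWS is a JSON object of lists of equal length, an entry for each row: "delta_pos": the shift along the tool's x, y, z in m, a list of three; "twist": the turn, a rotation vector about the tool's x, y, z in degrees, a list of three. A call has 1 to 20 rows; each row shifts and turns the commanded pose from where the row before left it, along the tool's axes as they then stand; what a row does not reach is not made up. A row lasts 1/12 s, in which the tool goes at most 41.7 mm and 7.16 degrees, less where a joint would pass 70% of its speed; a pose out of reach is approached as far as the arm can. A call with a gripper value outside its range is refused whole. OPENING is the opening, from 0 (shut) to 1 (fully open), set as the call begins (- or left out, the last holds). The fingers move at their own pace and stop on an object; the grip force is fixed at half the most. Time passes only in rows, so rows that do not move let the fingers close. It gives the time, the measured TCP pose, the force, the opening and the grip force at its end, in the units of the state.
- get_obs(): the state, without advancing time (a new reading comes with each control period).
- get_image(name): name is "scene" or "top" or "wrist"; returns (picture, depth): 420x560x3 uint8, red, green, blue; 420x560 float32, mm along the optical axis (not along the pixel's ray), 0 where there is no reading.
- camera_params(name): a dict with "camera_matrix" (3x3 intrinsics, pixels), "extrinsics" (4x4, takes a point from camera to world coordinates). Camera axes: x right, y down, z forward; pixel columns grow to the right and rows downward; lengths in mm; the calibration is good to about 2 mm. A picture is of the moment at which its call begins: read the wrist's pose just before it. camera_params takes no time and is no camera call; for the wrist camera it gives the pose at the moment of the call.
- close_job(): hands the job in; it is judged then, once.
The state is a dict: "t": time; "qpos": joint angles; "qvel": joint speeds; "joint_torque": joint torques, N m; "ee_pos": TCP position; "orientation": TCP orientation; "ft_force": force on the tool from outside, world axes, zero at the start; "moment": the same for the moment, N m; "width": finger opening in mm; "grasp_force": force on a finger pad.
Only numpy, scipy, OpenCV 4.12 (cv2) and the standard library are available. Lean on these libraries where they do the work, as an engineer would, in place of code of your own. Each camera call takes 0.05 s, during which the arm holds its last target. There are 200 camera calls.

TASK

Take the cleaning brush from the sloping rest and scrub out the glass beaker: head down inside it to the floor, then up until the top of the bristle head reaches the rim, without taking it out, three full strokes down and up. Then stand the brush head down in the round steel pot, and stand every file from the rest blade down in the wooden block, each fully down in a hole of its own. Leave the beaker and the pot standing upright, and leave the rest of the things on the bench where they are.

Things in the scene. Friction and masses are not known exactly. Their poses are not given: they have to be found in the camera images.
- brush: cleaning brush, 180 mm long: stiff white cylindrical bristle head 30 mm in diameter over the first 50 mm (rigid), steel stem 12 mm in diameter up to 96 mm, then a wooden handle 18 mm in diameter to the end; 90 g. Origin at the end of the head, z along the axis towards the handle. Starts on the sloping rest among the files, in any slot, handle up; balance point 87 mm from the origin.
- file0: one of two to four bench files (absent ones give None): straight, 180 mm long, a steel blade up to 12 mm thick (96 mm) and a round wooden handle 18 mm in diameter (84 mm), 90 g. Origin at the tip of the blade, z along the axis towards the handle. Starts on the sloping rest, handle up, balance point 87 mm from the tip; the handle is free to grasp from 120 mm to 180 mm from the tip.
- file1: one of two to four bench files (absent ones give None): straight, 180 mm long, a steel blade up to 12 mm thick (96 mm) and a round wooden handle 18 mm in diameter (84 mm), 90 g. Origin at the tip of the blade, z along the axis towards the handle. Starts on the sloping rest, handle up, balance point 87 mm from the tip; the handle is free to grasp from 120 mm to 180 mm from the tip.
- file2: one of two to four bench files (absent ones give None): straight, 180 mm long, a steel blade up to 12 mm thick (96 mm) and a round wooden handle 18 mm in diameter (84 mm), 90 g. Origin at the tip of the blade, z along the axis towards the handle. Starts on the sloping rest, handle up, balance point 87 mm from the tip; the handle is free to grasp from 120 mm to 180 mm from the tip.
- file3: one of two to four bench files (absent ones give None): straight, 180 mm long, a steel blade up to 12 mm thick (96 mm) and a round wooden handle 18 mm in diameter (84 mm), 90 g. Origin at the tip of the blade, z along the axis towards the handle. Starts on the sloping rest, handle up, balance point 87 mm from the tip; the handle is free to grasp from 120 mm to 180 mm from the tip.
- rest: fixed grey sloping tool rest, 175 x 276 mm, origin at the centre of its underside. Slots at y = -112, -56, 0, 56, 112 mm. A tool leans at 40 degrees above level, foot at x -65, z 30 mm against a stop plate, handle rising towards the rest's +x (away from the robot), on two bars 74 and 106 mm from its foot, between small guides; it lifts straight off. Handle ends are 146 mm above the bench.
- stand: fixed wooden block 52 x 232 x 66 mm (x, y, z), origin at the centre of its underside, with four round vertical holes 23 mm in diameter and 60 mm deep (hole floor 6 mm above the bench) in a row along its y, at x = 0, y = -84, -28, 28 and 84 mm; mouths at z = 66 mm, with a 3 mm chamfer. It holds the files upright, one to a hole, blade down.
- pot: plain round steel pot, loose, 60 mm in outer diameter, 85 mm high, wall 5 mm (50 mm inside), 0.4 to 0.65 kg; origin at the centre of its underside, z up.
- pot_floor (a point): centre of the steel pot's inner floor, 8 mm above its underside.
- beaker: clear glass beaker, loose, 82 mm in outer diameter, 100 mm high, wall 5 mm (72 mm inside), 0.35 to 0.6 kg; origin at the centre of its underside, z up.
- beaker_floor (a point): centre of the beaker's inner floor, 6 mm above its underside.
- red_jar: red glass jar with a knobbed lid, 80 mm wide, 105 mm high, at the back; not part of the job, leave it where it is (origin at its underside)
- charcoal: black charcoal block, 60 x 100 x 32 mm, at the back; not part of the job, leave it where it is (origin at its underside)
- solder_brick: grey soldering brick, 75 x 115 x 30 mm, at the back; not part of the job, leave it where it is (origin at its underside)
- amber: small amber bottle, 40 mm wide, 75 mm high, on the right; not part of the job, leave it where it is (origin at its underside)
- screwdriver: screwdriver lying on the left; not part of the job, leave it where it is (origin at its underside)
- pliers: pliers with red handles, 150 mm, flat on the bench near the robot on the right; not part of the job, leave it where it is (origin at its underside)
- caliper: steel caliper, 160 mm, flat on the bench near the robot on the left; not part of the job, leave it where it is (origin at its underside)
Not all that is in view belongs to the job. What is shaped like the beaker but black is not meant.

How it is judged:
By the outcome, as a careful person would: the job done as asked, in the order asked, and still so for the second after the job is handed in, with the robot touching nothing.
Of file0, file1, file2, file3 only 2 to 4 are there at a start; the rules pass over those that are not, and their reading is None.
At some moment in a run one of beaker, pot may be knocked a few centimetres aside while the robot is not near it.
It also fails if it takes over 210 s, if anything falls off the work surface, if the arm or the gripper's body presses on something with over 40 N, if the wrist force passes 120 N, or if a joint passes its speed limit or range.

## Working session

There is one attempt and no reset: what is moved stays moved. The work goes in short steps, Python scripts to look and compute and a shell command to move; the robot and the scene stay as the last step left them, time stands still between calls to the robot, and variables do not carry over. Pictures are saved under pics/ and viewed, at most 17 in all, crops included, and the job is handed in when it is done.

```bash
mkdir -p pics; ls; cat > h.py <<'E'
import numpy as np,cv2
from workcell import get_obs,get_image,camera_params
from scipy.spatial.transform import Rotation as R
def snap(name,fn,crop=None,scale=1):
    cp=camera_params(name); im,d=get_image(name)
    np.savez('pics/'+fn+'.npz',im=im,d=d,K=cp['camera_matrix'],E=cp['extrinsics'])
    save(im,fn,crop,scale); return im,d
def save(im,fn,crop=None,scale=1):
    if crop: a,b,c,e=crop; im=im[b:e,a:c]
    im=cv2.resize(im,None,fx=scale,fy=scale,interpolation=cv2.INTER_CUBIC)
    cv2.imwrite('pics/'+fn+'.png',im[:,:,::-1])
def cloud(fn):
    z=np.load('pics/'+fn+'.npz'); d=z['d'];K=z['K'];E=z['E']
    v,u=np.mgrid[:d.shape[0],:d.shape[1]]
    P=np.stack([(u-K[0,2])/K[0,0]*d,(v-K[1,2])/K[1,1]*d,d],-1)@E[:3,:3].T+E[:3,3]
    P[d==0]=np.nan
    return P,z['im'],d
def ray(fn,u,v,zpl):
    z=np.load('pics/'+fn+'.npz');K=z['K'];E=z['E']
    r=E[:3,:3]@np.linalg.solve(K,[u,v,1]);o=E[:3,3]
    return o+r*(zpl-o[2])/r[2]
E
python3 - <<'E'
from h import *
print(get_obs())
for n in('top','scene'):
    snap(n,n+'0',scale=1.4)
    cp=camera_params(n);print(cp['camera_matrix'].round(1).tolist(),cp['extrinsics'].round(3).tolist())
E
```

```text
pics
{'t': 0.0, 'qpos': array([-1.21800393e+00,  4.23855483e-01,  1.63065726e+00,  4.00475389e-05,
        1.08859028e+00, -1.90157432e-02]), 'qvel': array([7.93415380e-05, 4.08224197e-04, 1.19484498e-03, 5.82825083e-04,
       2.14420430e-04, 1.54286735e-03]), 'joint_torque': array([-1.01081496e-03, -5.44636452e+01, -2.73661959e+01,  6.44679763e-02,
        2.27748096e-02, -1.36461913e-04]), 'ee_pos': array([ 226.88677312, -581.73571102,  190.70544975]), 'orientation': array([-3.08599746e+00, -5.80371522e-01,  3.39004786e-04]), 'ft_force': array([ 0.15037743,  0.24654663, -0.49116695]), 'moment': array([ 0.02477918, -0.0253612 , -0.00450334]), 'grasp_force': 0.0, 'width': 87.69971292791612}
[[501.9, 0.0, 275.1], [0.0, 501.9, 207.8], [0.0, 0.0, 1.0]] [[0.007, -0.989, 0.146, 363.844], [-1.0, -0.006, 0.008, -15.797], [-0.007, -0.146, -0.989, 1348.366], [0.0, 0.0, 0.0, 1.0]]
[[422.2, 0.0, 282.0], [0.0, 422.2, 210.4], [0.0, 0.0, 1.0]] [[-0.836, 0.308, -0.454, 1078.412], [0.548, 0.445, -0.708, 847.759], [-0.016, -0.841, -0.541, 728.864], [0.0, 0.0, 0.0, 1.0]]
```

View pics/top0.png

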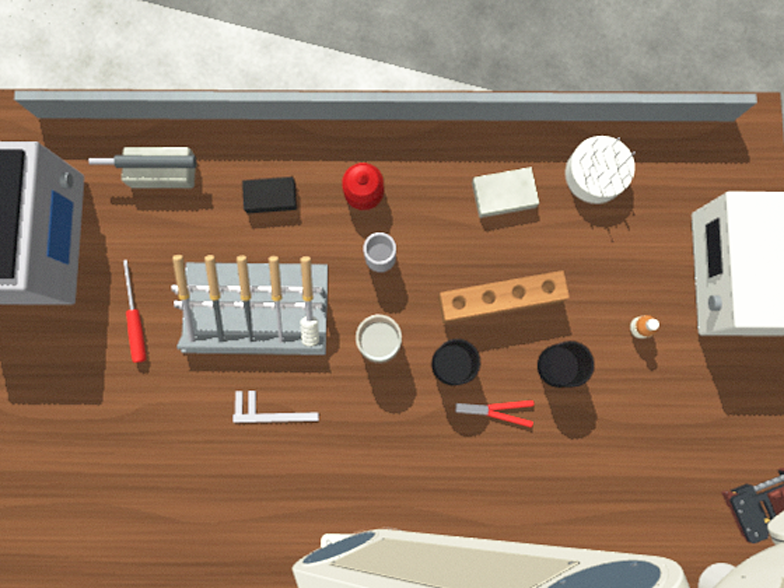

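View pics/scene0.png

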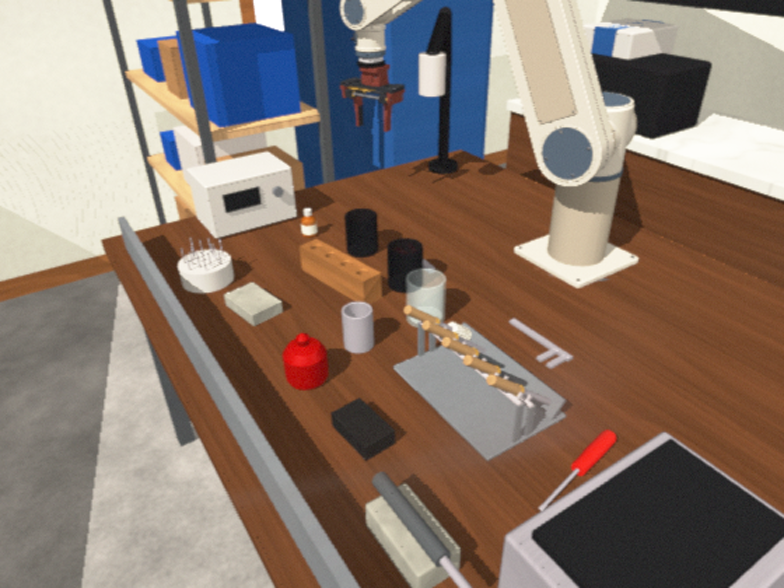

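The top view shows five tools in the rest, with the brush in the right-hand slot (head at 310,332 in the enlarged picture). The beaker is at (379,338), the pot at (380,252) and the stand holes run from (459,303) to (549,287). The two black decoys are at (456,362) and (566,364). Next I'll measure from depth and from both views.

```bash
python3 - <<'E'
from h import *
P,im,d=cloud('top0'); 
def at(name,u,v):  # scaled coords -> patch median
    u,v=int(u/1.4),int(v/1.4); print(name,u,v,P[v,u].round(1))
for n,u,v in [('hole1',459,303),('hole4',549,287),('blockL',443,295),('blockR',566,278),('beakC',379,338),('beakrimL',358,336),('beakrimR',400,338),('potC',380,252),('bench',420,450),('rest plate',290,335),('h1',179,262),('h2',210,262),('h3',242,262),('h4',274,262),('h5',306,264)]: at(n,u,v)
# block top
def circ(m,nm):
    q=P[m]; print(nm,len(q),q.mean(0).round(1),q.min(0).round(1),q.max(0).round(1))
    return q
H=P[...,2]
with np.errstate(invalid='ignore'):
    v,u=np.mgrid[:420,:560]
    box=lambda a,b,c,e:(u>a/1.4)&(u<c/1.4)&(v>b/1.4)&(v<e/1.4)
    m=box(430,262,580,330)&(H>55)&(H<80); q=circ(m,'block')
    r=cv2.minAreaRect(q[:,:2].astype(np.float32));print(r)
    for nm,b,lo,hi in [('pot',(355,225,405,275),75,100),('beaker',(350,308,410,368),85,115),('black1',(425,330,485,390),60,120),('black2',(530,330,600,395),60,120)]:
        q=circ(box(*b)&(H>lo)&(H<hi),nm); print(cv2.minEnclosingCircle(q[:,:2].astype(np.float32)))
    m=box(160,250,335,360)&(H>80)&(H<160)
    n,l,st,_=cv2.connectedComponentsWithStats(m.astype(np.uint8))
    for i in range(1,n):
        if st[i,4]<15: continue
        q=P[l==i]; 
        fit=cv2.fitLine(q.astype(np.float32),cv2.DIST_HUBER,0,.1,.1).ravel()
        print('tool',st[i],q[q[:,2].argmax()].round(1),q[q[:,2].argmin()].round(1),fit.round(3))
    q=circ(box(170,255,335,360)&(H<20)&(H>3),'restplate')
    q=circ(box(170,330,335,360)&(H>20)&(H<80),'stop');print(cv2.minAreaRect(q[:,:2].astype(np.float32)))
z=np.load('pics/top0.npz')['im']
a=cv2.resize(z[175:265,115:240],None,fx=6,fy=6,interpolation=cv2.INTER_CUBIC)
cv2.imwrite('pics/rest_top.png',a[:,:,::-1])
E
```

```text
hole1 327 216 [ 540.5 -145.     8.4]
hole4 392 205 [ 570.  -318.2   18.1]
blockL 316 210 [ 548.5 -111.3   64.8]
blockR 404 198 [ 592.  -355.     1.5]
beakC 270 241 [472.1   7.8   7.7]
beakrimL 255 240 [467.1  43.7  98.1]
beakrimR 285 241 [464.7 -31.1 103.5]
potC 271 180 [638.2   6.6   9.1]
bench 300 321 [262.5 -72.9  -5.3]
rest plate 207 239 [476.6 177.    5.3]
h1 127 187 [nan nan nan]
h2 150 187 [590.6 299.  148.1]
h3 172 187 [590.7 245.1 148.9]
h4 195 187 [591.8 189.7 144.9]
h5 218 188 [588.1 132.4 153.1]
block 1632 [ 548.  -225.1   66.1] [ 501.6 -344.3   55.1] [ 594.8 -106.6   75.6]
((548.750732421875, -225.76547241210938), (53.091758728027344, 233.77369689941406), 10.55948257446289)
pot 155 [630.9   5.2  84.4] [601.5 -23.   75.2] [660.8  33.8  91.3]
((630.9319458007812, 4.1699299812316895), 30.58189582824707)
beaker 218 [468.2   5.2  99.1] [427.3 -33.7  85.3] [507.7  43.8 106.2]
((466.7958068847656, 5.222030162811279), 41.108150482177734)
black1 287 [ 425.8 -136.7   93.7] [ 384.2 -175.    61. ] [463.7 -93.8 105.9]
((424.5574035644531, -134.56492614746094), 40.96881866455078)
black2 421 [ 422.3 -336.2   89.5] [ 383.1 -375.6   60.1] [ 462.2 -294.5  107.1]
((422.0765380859375, -335.1344299316406), 41.24190139770508)
tool [ 123  182  108   42 1622] [596.5 294.9 155.7] [522.7 346.5  80.2] [3.00000e-03 1.00000e+00 5.00000e-03 5.58591e+02 2.51244e+02 1.15076e+02]
restplate 3771 [532.1 243.8   8.4] [426.9  90.3   3. ] [630.3 411.6  20. ]
stop 1064 [460.3 240.8  38.2] [444.9 110.7  20.1] [481.4 381.2  68.5]
((463.7970275878906, 245.90328979492188), (270.6129150390625, 36.07386016845703), 89.59808349609375)
```

View pics/rest_top.png

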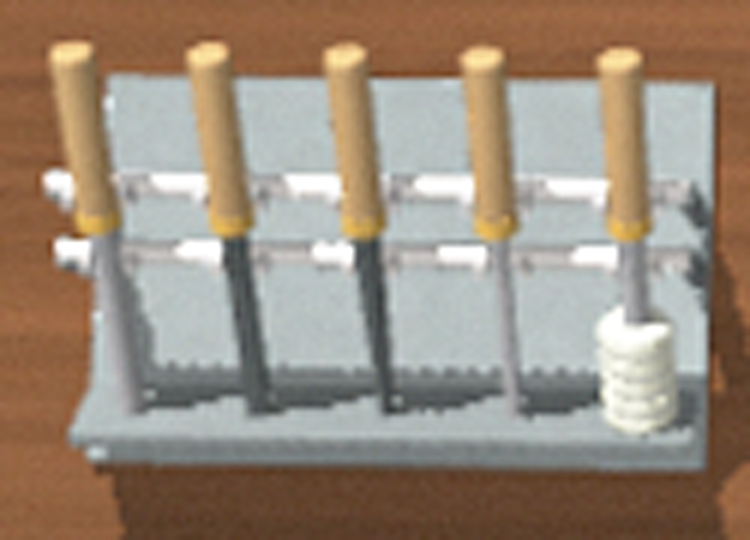

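The enlarged crop shows handle tops at about (73,55), (209,55), (346,57), (483,60) and (620,63), with four files and the brush at far right. I'll fit each handle from both cameras' depth.

```bash
python3 - <<'E'
from h import *
np.set_printoptions(suppress=True)
for f in('top0','scene0'):
    P,im,d=cloud(f); Q=P.reshape(-1,3); C=im.reshape(-1,3).astype(int)
    ok=np.isfinite(Q[:,0]); Q=Q[ok]; C=C[ok]
    orange=(C[:,0]-C[:,2]>50)&(C[:,0]>120)
    S=(Q[:,0]>500)&(Q[:,0]<620)&(Q[:,2]>85)&(Q[:,2]<165)&orange
    print(f)
    for y0 in (133,189,245,301,357):
        q=Q[S&(abs(Q[:,1]-y0)<22)]
        if len(q)<20: print(y0,len(q));continue
        yf=np.polyfit(q[:,0]-560,q[:,1],1); zf=np.polyfit(q[:,0]-560,q[:,2],1)
        print(y0,len(q),'y@560',yf.round(3),'z@560',zf.round(3),np.degrees(np.arctan(zf[0])).round(1),'end',q.max(0).round(1),'zrange',q.min(0).round(1))
    for nm,c,r,lo,hi in [('pot',(631,5),45,78,92),('beaker',(468,5),55,90,107)]:
        q=Q[(np.hypot(*(Q[:,:2]-c).T)<r)&(Q[:,2]>lo)&(Q[:,2]<hi)]
        if len(q): print(nm,len(q),cv2.minEnclosingCircle(q[:,:2].astype(np.float32)),np.percentile(q[:,2],[50,95]).round(1))
    q=Q[(abs(Q[:,0]-548)<60)&(abs(Q[:,1]+225)<135)&(Q[:,2]>60)&(Q[:,2]<75)]
    if len(q): print('block',cv2.minAreaRect(q[:,:2].astype(np.float32)),np.median(q[:,2]).round(1))
    q=Q[(abs(Q[:,0]-330)<40)&(abs(Q[:,1])<150)]; print('bench z',np.median(q[:,2]) if len(q) else None)
z=np.load('pics/top0.npz')['im']; save(z,'stand_top',(305,185,420,240),6)
z=np.load('pics/scene0.npz')['im']; save(z,'mid_scene',(200,160,330,260),6)
E
```

```text
top0
133 196 y@560 [ -0.013 133.903] z@560 [  0.764 121.161] 37.4 end [603.1 143.5 153.1] zrange [531.5 124.5  94.7]
189 197 y@560 [ -0.024 189.599] z@560 [  0.783 120.579] 38.1 end [602.1 198.7 153.3] zrange [531.3 180.6  96.1]
245 198 y@560 [ -0.018 245.198] z@560 [  0.776 120.108] 37.8 end [604.7 253.7 153.3] zrange [531.9 235.8  91.9]
301 198 y@560 [ -0.016 300.777] z@560 [  0.76  120.195] 37.2 end [605.1 313.5 155.7] zrange [531.2 292.5  92.3]
357 208 y@560 [ -0.038 356.633] z@560 [  0.783 119.419] 38.1 end [604.6 373.5 154.3] zrange [532.8 348.2  90.2]
pot 150 ((630.9319458007812, 4.1699299812316895), 30.58189582824707) [84.7 89.4]
beaker 210 ((466.9044494628906, 5.105263710021973), 41.08837127685547) [100.  104.7]
block ((548.8692016601562, -225.73748779296875), (52.791709899902344, 233.76239013671875), 10.592164039611816) 66.4
bench z 0.4868538815113652
scene0
133 146 y@560 [ -0.061 141.418] z@560 [  0.726 118.03 ] 36.0 end [601.3 150.7 150.5] zrange [527.1 122.6  92.1]
189 168 y@560 [ -0.054 197.097] z@560 [  0.738 117.135] 36.4 end [601.2 205.9 150.1] zrange [530.1 183.8  89.8]
245 174 y@560 [ -0.057 253.192] z@560 [  0.739 116.875] 36.5 end [602.1 259.4 151.1] zrange [529.4 240.9  90.4]
301 191 y@560 [ -0.062 309.106] z@560 [  0.748 116.622] 36.8 end [602.2 315.9 150.3] zrange [530.2 295.6  86.2]
357 199 y@560 [ -0.074 365.195] z@560 [  0.764 116.125] 37.4 end [602.6 370.7 150.6] zrange [530.1 351.1  89.6]
pot 132 ((628.60888671875, 9.120739936828613), 31.037792205810547) [82.6 85.8]
beaker 210 ((461.98895263671875, 8.054689407348633), 43.49877166748047) [ 96.8 100.5]
block ((544.7378540039062, -223.3914794921875), (56.61149597167969, 238.58529663085938), 10.316278457641602) 65.0
bench z -0.19548618212604651
```

View pics/stand_top.png

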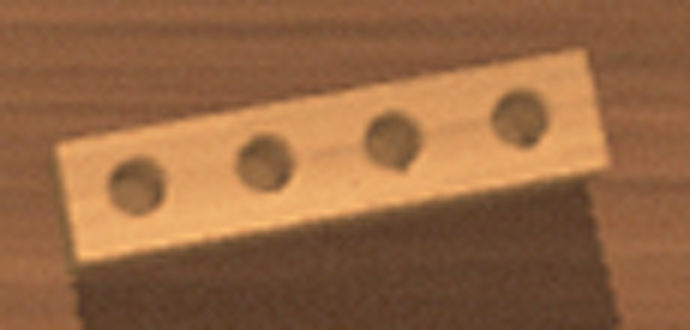

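View pics/mid_scene.png

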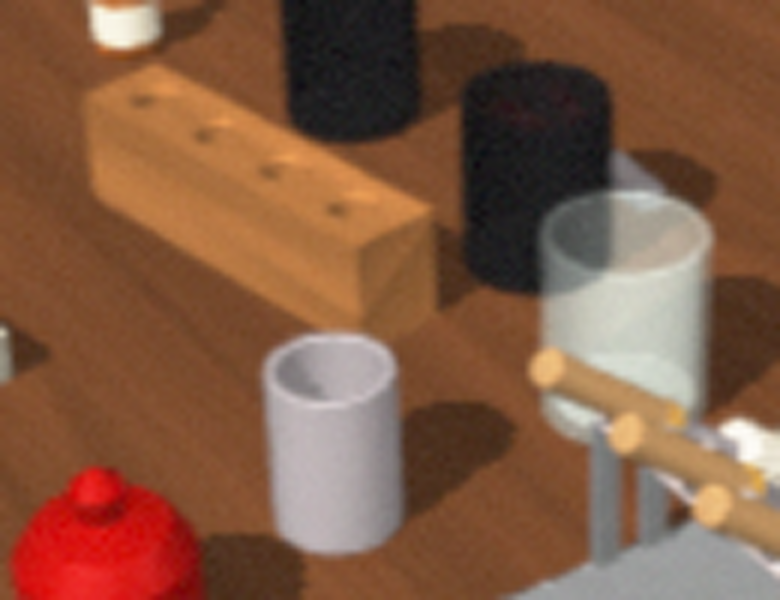

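The stand crop shows the hole centres at (136,185), (264,163), (392,139) and (520,117). The scene crop shows the pot, the clear beaker and the black decoys all standing upright. My plan is to grasp each handle with the gripper axis along the tool axis, tilted 50° back, so that turning 50° upright leaves both gripper and tool vertical.

```bash
cat >> h.py <<'E'
def pose():
    o=get_obs(); return o['ee_pos'],R.from_rotvec(o['orientation']),o
def want(p,yaw,tilt):
    """target TCP p; yaw of tool x (deg); tilt about tool y (deg) -> delta in the CURRENT tool axes and twist"""
    p0,r0,o=pose(); r1=R.from_euler('ZX',[yaw,180],degrees=True)*R.from_euler('y',tilt,degrees=True)
    print('t',round(o['t'],1),'at',p0.round(1),'delta now-axes',r0.inv().apply(np.array(p)-p0).round(1),'delta target-axes',r1.inv().apply(np.array(p)-p0).round(1),'twist',np.degrees((r0.inv()*r1).as_rotvec()).round(2),'q',o['qpos'].round(2))
E
python3 -c "
from h import *
for u,v in [(136,185),(264,163),(392,139),(520,117)]: print(ray('top0',305+(u+.5)/6-.5,185+(v+.5)/6-.5,66).round(1))
c,s=np.cos(np.radians(10.58)),np.sin(np.radians(10.58))
for y in(84,28,-28,-84): print((548.8-s*y*-1*-1, ) , np.array([548.8,-225.7])+[s*-y,c*y])
"
python3 -m creep '{"delta_pos":[[0,0,-0.03],[0,0,-0.03],[0,0,-0.03],[0,0,-0.03],[0,0,-0.03],[0,0,0]],"twist":[[0,0,0],[0,0,0],[0,0,0],[0,0,0],[0,0,0],[0,0,0]]}' 0.5
python3 -m creep '{"delta_pos":[[0.0244,-0.028,0],[0.0244,-0.028,0],[0.0244,-0.028,0],[0.0244,-0.028,0],[0.0244,-0.028,0],[0.0244,-0.028,0],[0.0244,-0.028,0],[0.0244,-0.028,0],[0.0244,-0.028,0],[0.0244,-0.028,0],[0.0244,-0.028,0],[0.0244,-0.028,0],[0.0244,-0.028,0],[0.0244,-0.028,0],[0.0244,-0.028,0],[0.0244,-0.028,0],[0.0244,-0.028,0],[0.0244,-0.028,0],[0.0244,-0.028,0],[0.0244,-0.028,0]],"twist":[[0,0,0],[0,0,0],[0,0,0],[0,0,0],[0,0,0],[0,0,0],[0,0,0],[0,0,0],[0,0,0],[0,0,0],[0,0,0],[0,0,0],[0,0,0],[0,0,0],[0,0,0],[0,0,0],[0,0,0],[0,0,0],[0,0,0],[0,0,0]]}'
python3 -m creep '{"delta_pos":[[0,0,0],[0,0,0],[0,0,0],[0,0,0],[0,0,0],[0,0,0],[0,0,0],[0,0,0],[0,0,0],[0,0,0],[0,0,0],[0,0,0],[0,0,0],[0,0,0],[0,0,0],[0,0,0],[0,0,0],[0,0,0],[0,0,0],[0,0,0]],"twist":[[0,0,-7],[0,0,-7],[0,0,-7],[0,0,-7],[0,0,-7],[0,0,-7],[0,0,-7],[0,0,-7],[0,0,-7],[0,0,-7],[0,0,-7],[0,0,-7],[0,0,-7],[0,0,-7],[0,0,-7],[0,0,-7],[0,0,-7],[0,0,-7],[0,0,-7],[0,0,-7]]}'
python3 -c "
from h import *
want([590,135,300],180,50)"
```

```text
[ 534.4 -140.1   66. ]
[ 544.3 -195.1   66. ]
[ 555.  -250.2   66. ]
[ 565.  -305.4   66. ]
(np.float64(533.3769086590678),) [ 533.37690866 -143.12804197]
(np.float64(543.6589695530225),) [ 543.65896955 -198.17601399]
(np.float64(553.9410304469774),) [ 553.94103045 -253.22398601]
(np.float64(564.2230913409321),) [ 564.22309134 -308.27195803]
t: 0.6
ee_pos: [228.0, -584.8, 348.1]
orientation: [3.078, 0.579, 0.003]
ft_force: [0.4, -0.7, 1.1]
width: 51.3
grasp_force: 0.0
t: 2.27
ee_pos: [478.2, 118.7, 340.9]
orientation: [3.087, 0.581, -0.001]
ft_force: [0.7, -0.5, 0.2]
width: 43.7
grasp_force: 0.0
t: 3.93
ee_pos: [477.9, 116.7, 340.8]
orientation: [-0.501, -3.1, 0.001]
ft_force: [-0.3, -0.3, -0.5]
width: 44.1
grasp_force: 0.0
t 3.9 at [477.9 116.7 340.8] delta now-axes [-100.7   52.7   40.6] delta target-axes [-103.3   18.3  -59.7] twist [  7.98  49.5  -17.18] q [ 0.22  0.07  1.74  0.    1.33 -1.04]
```

```bash
python3 -m creep '{"delta_pos":[[0,0,0],[0,0,0],[0,0,0],[-0.0287,0.003,0.0184],[-0.0287,0.003,0.0184],[-0.0287,0.003,0.0184],[-0.0287,0.003,0.0184],[-0.0287,0.003,0.0184],[-0.0287,0.003,0.0184],[0,0,0],[0,0,0],[0,0,0],[0,0,0],[0,0,0],[0,0,0],[0,0,0],[0,0,0],[0,0,0],[0,0,0]],"twist":[[0,0,-6.1],[0,0,-6.1],[0,0,-6.1],[0,0,0],[0,0,0],[0,0,0],[0,0,0],[0,0,0],[0,0,0],[0,6.25,0],[0,6.25,0],[0,6.25,0],[0,6.25,0],[0,6.25,0],[0,6.25,0],[0,6.25,0],[0,6.25,0],[0,0,0],[0,0,0]]}'
python3 - <<'E'
from h import *
want([633.6,135,174],179.5,50)
snap('wrist','w1',scale=1.4)
cp=camera_params('wrist'); p,r,o=pose()
print(r.inv().apply(cp['extrinsics'][:3,3]-p).round(1),(r.inv().as_matrix()@cp['extrinsics'][:3,:3]).round(2).tolist())
E
```

```text
t: 5.52
ee_pos: [650.0, 133.3, 226.4]
orientation: [-0.009, -2.265, -0.003]
ft_force: [0.3, 0.5, -0.2]
width: 43.9
grasp_force: 0.0
t 5.5 at [650.  133.3 226.4] delta now-axes [-29.7   1.6  46.2] delta target-axes [-29.5   1.6  46.3] twist [-0.1  -0.24  0.01] q [ 0.13  0.98  0.82  0.13  2.21 -1.4 ]
[ 7.070e+01 -1.000e-01 -1.931e+02] [[-0.0, -0.97, -0.26], [1.0, -0.0, 0.0], [-0.0, -0.26, 0.97]]
```

View pics/w1.png

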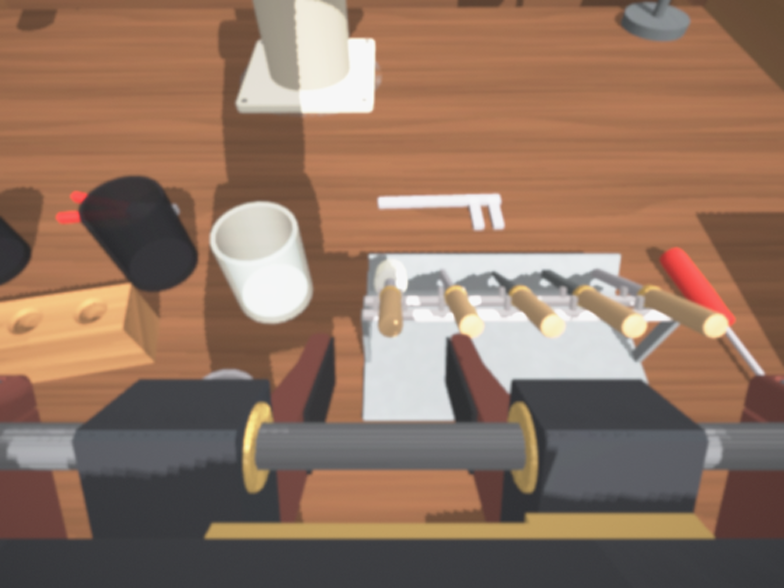

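The wrist view shows the brush handle end at (391,325) and the file ends at (470,325), (551,326), (633,326) and (714,324). I'll fit a cylinder to each handle from all three depth clouds.

```bash
cat >> h.py <<'E'
from scipy.optimize import least_squares
def fit_handles(f,ys):
    P,im,d=cloud(f); Q=P.reshape(-1,3); C=im.reshape(-1,3).astype(int)
    S=np.isfinite(Q[:,0])&(C[:,0]-C[:,2]>50)&(C[:,0]>110)&(Q[:,0]>500)&(Q[:,0]<625)&(Q[:,2]>85)&(Q[:,2]<165)
    for y0 in ys:
        q=Q[S&(abs(Q[:,1]-y0)<22)]
        if len(q)<30: print(y0,len(q)); continue
        def ax(p): 
            a=np.array([np.cos(p[3])*np.cos(p[2]),np.cos(p[3])*np.sin(p[2]),np.sin(p[3])]); return np.array([560,p[0],p[1]]),a
        def fun(p):
            c,a=ax(p); e=q-c; t=e@a; rr=np.linalg.norm(e-np.outer(t,a),axis=1)-9
            return np.r_[np.where(t>t.max()-6,0,rr),(p[3]-np.radians(40))*200,p[2]*300]
        s=least_squares(fun,[y0,113,0,np.radians(40)],loss='soft_l1'); c,a=ax(s.x); t=(q-c)@a
        e=c+a*np.percentile(t,98.5); ft=e-180*a
        print(f,y0,len(q),'y560,z560',s.x[:2].round(1),'yaw,pitch',np.degrees(s.x[2:]).round(1),'end',e.round(1),'foot',ft.round(1))
E
python3 - <<'E'
from h import *
for f in('top0','scene0','w1'): fit_handles(f,(135,191,247,302,358))
P,im,d=cloud('w1'); Q=P.reshape(-1,3)
for nm,c,r,lo,hi in [('beaker',(467,6),60,90,107)]:
    q=Q[(np.hypot(*(Q[:,:2]-c).T)<r)&(Q[:,2]>lo)&(Q[:,2]<hi)]; print(len(q),cv2.minEnclosingCircle(q[:,:2].astype(np.float32)))
for u,v in ((27,322),(92,310)): print(ray('w1',u/1.4,v/1.4,66))
E
```

```text
top0 135 196 y560,z560 [133.7 111.7] yaw,pitch [-0.1 40. ] end [600.8 133.6 146. ] foot [463.  133.8  30.2]
top0 191 197 y560,z560 [189.3 111.1] yaw,pitch [ 0. 40.] end [601.4 189.4 145.9] foot [463.6 189.3  30.1]
top0 247 199 y560,z560 [245.4 110.4] yaw,pitch [ 0. 40.] end [602.5 245.4 146. ] foot [464.6 245.3  30.3]
top0 302 198 y560,z560 [301.2 110.6] yaw,pitch [ 0.1 39.6] end [602.3 301.2 145.7] foot [463.7 301.   30.8]
top0 358 209 y560,z560 [357.5 110.4] yaw,pitch [-0.1 40.4] end [601.4 357.5 145.6] foot [464.3 357.7  29. ]
scene0 135 146 y560,z560 [134.8 114. ] yaw,pitch [-0.1 40.1] end [597.3 134.7 145.4] foot [459.6 135.   29.5]
scene0 191 168 y560,z560 [190.7 113.6] yaw,pitch [-0.1 40.1] end [597.8 190.7 145.4] foot [460.1 190.8  29.6]
scene0 247 174 y560,z560 [246.6 113.2] yaw,pitch [-0.3 40. ] end [598.3 246.4 145.4] foot [460.4 247.2  29.7]
scene0 302 191 y560,z560 [302.6 112.9] yaw,pitch [-0.1 39.9] end [598.9 302.6 145.4] foot [460.7 302.7  30. ]
scene0 358 199 y560,z560 [358.6 112.8] yaw,pitch [-0.1 40. ] end [599.4 358.5 145.9] foot [461.6 358.8  30.1]
w1 135 489 y560,z560 [134.  113.5] yaw,pitch [-0.1 39.9] end [598.7 134.  145.9] foot [460.6 134.2  30.4]
w1 191 392 y560,z560 [190.1 113.3] yaw,pitch [-0.1 39.9] end [598.7 190.  145.7] foot [460.7 190.3  30.1]
w1 247 498 y560,z560 [246.1 112.9] yaw,pitch [-0.1 39.9] end [599.1 246.  145.6] foot [461.  246.3  30.1]
w1 302 700 y560,z560 [302.2 112.6] yaw,pitch [-0.2 39.9] end [599.5 302.  145.7] foot [461.5 302.5  30.1]
w1 358 925 y560,z560 [358.1 112.3] yaw,pitch [-0.1 40. ] end [600.  358.1 145.9] foot [462.2 358.4  30.1]
1093 ((464.74468994140625, 5.924011707305908), 41.14540481567383)
[ 542.49731862 -194.60914766   66.        ]
[ 530.0009473 -140.6608493   66.       ]
```

```bash
python3 -m creep '{"delta_pos":[[-0.0144,0.0005,0.0236],[-0.0144,0.0004,0.0236],[0,0,0.02],[0,0,0.02],[0,0,0.02],[0,0,0.02],[0,0,0.01],[0,0,0]],"twist":[[0,0,0],[0,0,0],[0,0,0],[0,0,0],[0,0,0],[0,0,0],[0,0,0],[0,0,0]]}'
python3 - <<'E'
from h import *
want([555.8,134.2,109.7],179.8,50)
E
```

```text
t: 6.23
ee_pos: [562.7, 135.3, 122.4]
orientation: [-0.007, -2.271, -0.003]
ft_force: [-0.5, 0.1, 1.1]
width: 43.9
grasp_force: 0.0
t 6.2 at [562.7 135.3 122.4] delta now-axes [-5.2 -1.1 13.5] delta target-axes [-5.3 -1.1 13.5] twist [ 0.12  0.12 -0.1 ] q [ 0.15  0.93  1.16  0.12  1.92 -1.43]
```

```bash
python3 -m creep '{"delta_pos":[[-0.0052,-0.001,0.005],[0,0,0.0085],[0,0,0],[0,0,0]],"twist":[[0,0,0],[0,0,0],[0,0,0],[0,0,0]]}'
python3 -c "
from h import *
want([555.8,134.2,109.7],179.8,50)"
python3 -m creep '{"delta_pos":[[0,0,0],[0,0,0],[0,0,0],[0,0,0],[0,0,0],[0,0,0]],"twist":[[0,0,0],[0,0,0],[0,0,0],[0,0,0],[0,0,0],[0,0,0]]}' 0
```

```text
t: 6.57
ee_pos: [557.1, 134.0, 108.1]
orientation: [-0.008, -2.269, -0.004]
ft_force: [-0.3, 1.3, -0.5]
width: 43.9
grasp_force: 0.0
t 6.6 at [557.1 134.  108.1] delta now-axes [2.1 0.1 0. ] delta target-axes [2.1 0.1 0. ] twist [ 0.16  0.01 -0.13] q [ 0.15  0.94  1.18  0.12  1.89 -1.43]
t: 7.07
ee_pos: [557.2, 134.1, 108.2]
orientation: [-0.008, -2.269, -0.004]
ft_force: [0.1, -0.4, -0.3]
width: 17.5
grasp_force: 30.0
```

```bash
python3 -m creep '{"delta_pos":[[0.0102,0,-0.0086],[0.0204,0,-0.0171],[0.0204,0,-0.0171],[0.0204,0,-0.0171],[0.0204,0,-0.0171],[0.0204,0,-0.0171],[0.0204,0,-0.0171],[0,0,0],[0,0,0],[0,0,0],[0,0,0],[0,0,0],[0,0,0],[0,0,0],[0,0,0],[0,0,0],[0,0,0],[0,0,0]],"twist":[[0,0,0],[0,0,0],[0,0,0],[0,0,0],[0,0,0],[0,0,0],[0,0,0],[0,0,0],[0,-5,0],[0,-5,0],[0,-5,0],[0,-5,0],[0,-5,0],[0,-5,0],[0,-5,0],[0,-5,0],[0,-5,0],[0,-5,0]]}'
python3 - <<'E'
from h import *
want([467,6,268],180,0)
def rim(f,c,r,lo,hi):
    P,im,d=cloud(f);Q=P.reshape(-1,3)
    q=Q[(np.hypot(*(Q[:,:2]-c).T)<r)&(Q[:,2]>lo)&(Q[:,2]<hi)]
    if len(q)>10: print(f,len(q),cv2.minEnclosingCircle(q[:,:2].astype(np.float32)))
for n in('top','scene'):
    snap(n,n+'1'); rim(n+'1',(466,6),70,90,107); rim(n+'1',(630,5),60,77,92)
    P,im,d=cloud(n+'1');Q=P.reshape(-1,3);C=im.reshape(-1,3).astype(int)
    m=(abs(Q[:,0]-557)<40)&(abs(Q[:,1]-134)<40)&(C.min(1)>110)&(C.max(1)-C.min(1)<45)&(Q[:,2]>120)&(Q[:,2]<215)
    q=Q[m]; print(n,'brush head pts',len(q))
    if len(q): print(q.min(0).round(1),q.max(0).round(1),np.median(q,0).round(1))
save(np.load('pics/scene1.npz')['im'],'scene1',(190,60,450,260),3)
E
```

```text
t: 8.57
ee_pos: [556.8, 134.0, 281.7]
orientation: [0.011, 3.137, 0.001]
ft_force: [-0.3, 0.4, -1.4]
width: 17.3
grasp_force: 30.0
t 8.6 at [556.8 134.  281.7] delta now-axes [  89.  -128.7   13.3] delta target-axes [  89.8 -128.    13.7] twist [ 0.02  0.27 -0.39] q [ 0.22  0.25  1.66 -0.    1.23 -1.35]
top1 209 ((467.0068054199219, 5.114943504333496), 41.17717361450195)
top1 144 ((631.322265625, 5.140160083770752), 30.233118057250977)
top brush head pts 24
[543.5 138.5 167.3] [557.8 149.2 210.6] [549.9 142.  204.8]
scene1 118 ((463.1150207519531, 8.308486938476562), 41.5430908203125)
scene1 139 ((628.1203002929688, 7.083735942840576), 31.47515869140625)
scene brush head pts 263
[537.3 119.7 157.5] [568.4 153.4 214.8] [559.  144.5 188.4]
```

View pics/scene1.png

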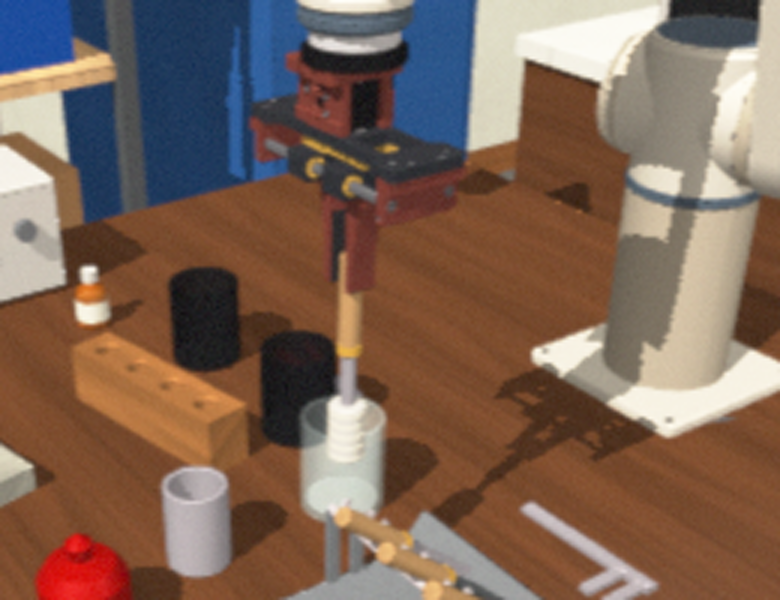

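The scene crop shows the brush vertical in the gripper (head near 347,430), the files still on the rest, and the beaker and pot unmoved. Next I'll move over the beaker and partly down.

```bash
python3 -m creep '{"delta_pos":[[0.0148,-0.0214,0],[0.0148,-0.0214,0],[0.0148,-0.0214,0],[0.0148,-0.0214,0],[0.0148,-0.0214,0],[0.0148,-0.0214,0],[0,0,0],[0,0,0.025],[0,0,0.025],[0,0,0.025],[0,0,0.025],[0,0,0.02],[0,0,0],[0,0,0]],"twist":[[0,0,0],[0,0,0],[0,0,0],[0,0,0],[0,0,0],[0,0,0],[0,0,0],[0,0,0],[0,0,0],[0,0,0],[0,0,0],[0,0,0],[0,0,0],[0,0,0]]}'
python3 -c "
from h import *
want([467,6,131],180,0)"
```

```text
t: 9.83
ee_pos: [467.2, 6.5, 160.6]
orientation: [-0.011, -3.138, -0.0]
ft_force: [1.2, 0.7, 0.4]
width: 17.4
grasp_force: 30.0
t 9.8 at [467.2   6.5 160.6] delta now-axes [ 0.1 -0.5 29.6] delta target-axes [ 0.2 -0.5 29.6] twist [ 0.02 -0.21 -0.4 ] q [-0.01  0.24  1.99  0.    0.92 -1.58]
```

```bash
python3 -m creep '{"delta_pos":[[0,0,0.014],[0,0,0.012],[0,0,0.002],[0,0,0.0],[0,0,0.0]],"twist":[[0,0,0],[0,0,0],[0,0,0],[0,0,0],[0,0,0]]}'
python3 -m creep '{"delta_pos":[[0,0,0.0015],[0,0,0.0]],"twist":[[0,0,0],[0,0,0]]}'
python3 -m creep '{"delta_pos":[[0,0,0.001],[0,0,0.0]],"twist":[[0,0,0],[0,0,0]]}'
python3 -m creep '{"delta_pos":[[0,0,0.001],[0,0,0.0]],"twist":[[0,0,0],[0,0,0]]}'
```

```text
t: 10.25
ee_pos: [468.3, 6.4, 134.4]
orientation: [0.011, 3.14, 0.0]
ft_force: [-0.5, -0.7, 0.6]
width: 17.2
grasp_force: 30.0
t: 10.42
ee_pos: [467.9, 6.3, 132.5]
orientation: [0.011, 3.14, 0.0]
ft_force: [-0.1, 0.9, -1.6]
width: 17.5
grasp_force: 30.0
t: 10.58
ee_pos: [467.4, 6.3, 131.0]
orientation: [0.011, 3.141, 0.0]
ft_force: [0.8, 0.8, -0.9]
width: 17.6
grasp_force: 30.0
t: 10.75
ee_pos: [468.3, 6.3, 130.7]
orientation: [0.011, 3.14, -0.0]
ft_force: [-0.9, -0.6, 7.5]
width: 17.6
grasp_force: 30.0
```

```bash
python3 -m creep '{"delta_pos":[[0,0,-0.012],[0,0,-0.012],[0,0,-0.012],[0,0,-0.012],[0,0,0],[0,0,0],[0,0,0]],"twist":[[0,0,0],[0,0,0],[0,0,0],[0,0,0],[0,0,0],[0,0,0],[0,0,0]]}'
python3 -m creep '{"delta_pos":[[0,0,0.012],[0,0,0.012],[0,0,0.012],[0,0,0.01],[0,0,0.002],[0,0,0],[0,0,0]],"twist":[[0,0,0],[0,0,0],[0,0,0],[0,0,0],[0,0,0],[0,0,0],[0,0,0]]}'
python3 -c "
from h import *
want([468,6.3,130.5],180,0)"
```

```text
t: 11.33
ee_pos: [466.9, 6.3, 177.2]
orientation: [-0.011, -3.141, -0.0]
ft_force: [-0.1, 0.6, -1.2]
width: 17.5
grasp_force: 30.0
t: 11.92
ee_pos: [466.8, 6.3, 129.0]
orientation: [-0.011, -3.14, -0.0]
ft_force: [-0.6, 0.2, -1.0]
width: 17.8
grasp_force: 30.0
t 11.9 at [466.8   6.3 129. ] delta now-axes [-1.2 -0.  -1.5] delta target-axes [-1.2 -0.  -1.5] twist [ 0.   -0.08 -0.4 ] q [-0.01  0.29  2.02 -0.    0.84 -1.58]
```

```bash
python3 -m creep '{"delta_pos":[[0,0,0.001],[0,0,0.0]],"twist":[[0,0,0],[0,0,0]]}'
python3 -m creep '{"delta_pos":[[0,0,0.001],[0,0,0.0]],"twist":[[0,0,0],[0,0,0]]}'
```

```text
t: 12.08
ee_pos: [467.4, 6.3, 128.7]
orientation: [0.011, 3.142, 0.0]
ft_force: [-0.9, -0.0, 1.8]
width: 17.3
grasp_force: 30.0
t: 12.25
ee_pos: [468.2, 6.3, 128.6]
orientation: [0.011, 3.14, 0.0]
ft_force: [-1.3, 0.1, 10.4]
width: 17.1
grasp_force: 30.0
```

```bash
python3 -m creep '{"delta_pos":[[0,0,-0.012],[0,0,-0.012],[0,0,-0.012],[0,0,-0.0135],[0,0,0],[0,0,0],[0,0,0]],"twist":[[0,0,0],[0,0,0],[0,0,0],[0,0,0],[0,0,0],[0,0,0],[0,0,0]]}'
python3 -m creep '{"delta_pos":[[0,0,0.012],[0,0,0.012],[0,0,0.012],[0,0,0.01],[0,0,0.002],[0,0,0.001],[0,0,0]],"twist":[[0,0,0],[0,0,0],[0,0,0],[0,0,0],[0,0,0],[0,0,0],[0,0,0]]}'
python3 -m creep '{"delta_pos":[[0,0,0.001],[0,0,0.0]],"twist":[[0,0,0],[0,0,0]]}'
```

```text
t: 12.83
ee_pos: [466.8, 6.3, 176.5]
orientation: [-0.011, -3.141, -0.0]
ft_force: [0.1, 0.7, -1.3]
width: 17.3
grasp_force: 30.0
t: 13.42
ee_pos: [467.1, 6.3, 127.9]
orientation: [-0.011, -3.141, -0.0]
ft_force: [-0.6, -0.4, -1.5]
width: 17.3
grasp_force: 30.0
t: 13.58
ee_pos: [467.5, 6.3, 127.4]
orientation: [0.011, 3.141, -0.0]
ft_force: [-0.4, 0.5, -0.8]
width: 17.2
grasp_force: 30.0
```

```bash
python3 -m creep '{"delta_pos":[[0,0,0.001],[0,0,0.0]],"twist":[[0,0,0],[0,0,0]]}'
python3 -m creep '{"delta_pos":[[0,0,0.0005],[0,0,0.0]],"twist":[[0,0,0],[0,0,0]]}'
python3 - <<'E'
from h import *
snap('scene','scene2',(200,100,330,240),6)
E
```

```text
t: 13.75
ee_pos: [468.4, 6.3, 127.3]
orientation: [0.011, 3.139, -0.0]
ft_force: [0.1, -0.9, 5.7]
width: 17.2
grasp_force: 30.0
t: 13.92
ee_pos: [468.7, 6.3, 127.2]
orientation: [0.011, 3.139, -0.0]
ft_force: [-1.7, 0.6, 11.2]
width: 17.2
grasp_force: 30.0
```

View pics/scene2.png

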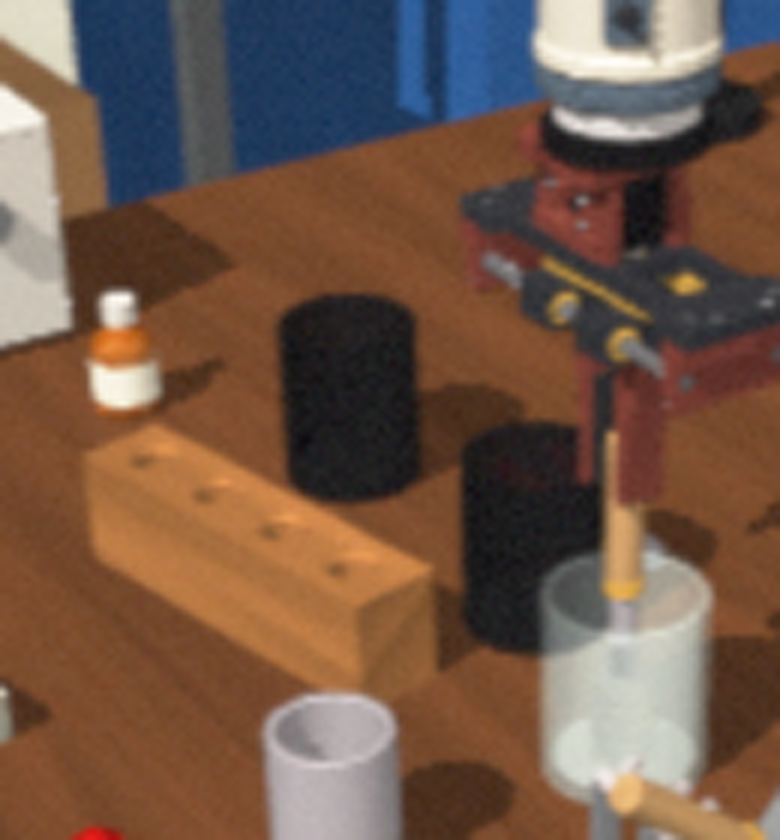

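The crop shows the brush head at the beaker floor and the contact force confirms it. The beaker is still upright at (625,680). I'll do the third up-stroke, hold, then lift out and look again.

```bash
python3 -m creep '{"delta_pos":[[0,0,-0.012],[0,0,-0.012],[0,0,-0.012],[0,0,-0.013],[0,0,0],[0,0,0],[0,0,0]],"twist":[[0,0,0],[0,0,0],[0,0,0],[0,0,0],[0,0,0],[0,0,0],[0,0,0]]}'
python3 -m creep '{"delta_pos":[[0,0,-0.025],[0,0,-0.025],[0,0,-0.025],[0,0,-0.025],[0,0,0],[0,0,0]],"twist":[[0,0,0],[0,0,0],[0,0,0],[0,0,0],[0,0,0],[0,0,0]]}'
cat >> h.py <<'E'
def rim(f,c,r,lo,hi):
    P,im,d=cloud(f);Q=P.reshape(-1,3)
    q=Q[(np.hypot(*(Q[:,:2]-c).T)<r)&(Q[:,2]>lo)&(Q[:,2]<hi)]
    if len(q)>10: print(f,len(q),'circle',cv2.minEnclosingCircle(q[:,:2].astype(np.float32)),'z',np.percentile(q[:,2],[50,95]).round(1))
E
python3 - <<'E'
from h import *
want([629.5,5.8,275],180,0)
for n in('top','scene','wrist'):
    snap(n,n+'3'); rim(n+'3',(466,6),70,90,107); rim(n+'3',(630,5),60,77,92)
E
```

```text
t: 14.55
ee_pos: [466.9, 6.3, 174.3]
orientation: [-0.011, -3.141, -0.0]
ft_force: [-0.3, 0.2, -1.4]
width: 17.6
grasp_force: 30.0
t: 15.05
ee_pos: [467.7, 6.3, 274.9]
orientation: [0.011, 3.14, 0.0]
ft_force: [-0.8, 0.0, -2.5]
width: 17.4
grasp_force: 30.0
t 15.1 at [467.7   6.3 274.9] delta now-axes [-1.618e+02  6.000e-01  1.000e-01] delta target-axes [-1.618e+02 -5.000e-01 -1.000e-01] twist [ 0.    0.09 -0.4 ] q [-0.01  0.09  1.88  0.    1.18 -1.58]
top3 86 circle ((456.42529296875, 4.906850814819336), 38.656288146972656) z [100.4 103.8]
top3 94 circle ((632.1566162109375, 4.74615478515625), 29.646799087524414) z [84.6 89.2]
scene3 204 circle ((463.164306640625, 8.20384407043457), 42.4588508605957) z [ 96.7 100.8]
scene3 144 circle ((628.3991088867188, 8.344583511352539), 31.325044631958008) z [82.2 85. ]
wrist3 782 circle ((463.7674255371094, 5.190504550933838), 40.958709716796875) z [ 99.6 101. ]
wrist3 92 circle ((617.9031372070312, 5.050106525421143), 24.31963539123535) z [84.4 86. ]
```

```bash
python3 -m creep '{"delta_pos":[[-0.0272,0.0001,0],[-0.0272,0.0001,0],[-0.0272,0,0],[-0.0272,0,0],[-0.0272,0,0],[-0.0272,0,0],[0,0,0],[0,0,0],[0,0,0]],"twist":[[0,0,0],[0,0,0],[0,0,0],[0,0,0],[0,0,0],[0,0,0],[0,0,0],[0,0,0],[0,0,0]]}'
python3 - <<'E'
from h import *
want([631.5,6,225],180,0)
for n in('top','scene','wrist'):
    snap(n,n+'4'); rim(n+'4',(630,5),60,77,92)
    P,im,d=cloud(n+'4');Q=P.reshape(-1,3);C=im.reshape(-1,3).astype(int)
    m=(abs(Q[:,0]-630)<40)&(abs(Q[:,1]-6)<40)&(C.min(1)>90)&(C.max(1)-C.min(1)<50)&(Q[:,2]>140)&(Q[:,2]<205)
    q=Q[m]; print(n,'head pts',len(q), q.min(0).round(1) if len(q) else '',q.max(0).round(1) if len(q) else '')
E
```

```text
t: 15.95
ee_pos: [629.0, 5.4, 272.8]
orientation: [-0.011, -3.138, -0.0]
ft_force: [0.7, 0.1, -1.6]
width: 17.4
grasp_force: 30.0
t 15.9 at [629.    5.4 272.8] delta now-axes [-2.7  0.6 47.8] delta target-axes [-2.5  0.6 47.8] twist [ 0.   -0.21 -0.4 ] q [-0.01  0.35  1.54  0.    1.25 -1.57]
top head pts 0  
scene4 140 circle ((628.818115234375, 7.206490993499756), 31.527713775634766) z [82.3 85.5]
scene head pts 213 [611.9  -9.3 151.6] [641.8  25.4 204.8]
wrist4 441 circle ((628.2562255859375, 5.357431411743164), 29.734638214111328) z [84.6 85.9]
wrist head pts 853 [610.9 -10.1 155.1] [637.4  20.9 204.5]
```

```bash
python3 -m creep '{"delta_pos":[[-0.0012,0,0],[0,0,0.025],[0,0,0.025],[0,0,0.025],[0,0,0.025],[0,0,0.025],[0,0,0.01],[0,0,0],[0,0,0]],"twist":[[0,0,0],[0,0,0],[0,0,0],[0,0,0],[0,0,0],[0,0,0],[0,0,0],[0,0,0],[0,0,0]]}'
```

```text
t: 16.85
ee_pos: [631.8, 5.4, 140.3]
orientation: [0.011, 3.142, 0.0]
ft_force: [-0.1, -0.7, -1.1]
width: 17.4
grasp_force: 30.0
```

```bash
python3 -m creep '{"delta_pos":[[0,0,0.004],[0,0,0.001],[0,0,0.0]],"twist":[[0,0,0],[0,0,0],[0,0,0]]}'
python3 -m creep '{"delta_pos":[[0,0,0.001],[0,0,0.001],[0,0,0.0]],"twist":[[0,0,0],[0,0,0],[0,0,0]]}'
```

```text
t: 17.1
ee_pos: [632.3, 5.4, 135.8]
orientation: [0.011, 3.14, 0.0]
ft_force: [-0.2, 0.3, 0.3]
width: 17.4
grasp_force: 30.0
t: 17.35
ee_pos: [631.7, 5.4, 132.9]
orientation: [0.011, 3.141, 0.0]
ft_force: [0.1, 0.7, -1.2]
width: 17.3
grasp_force: 30.0
```

```bash
python3 -m creep '{"delta_pos":[[0,0,0.0015],[0,0,0.001],[0,0,0.0],[0,0,0]],"twist":[[0,0,0],[0,0,0],[0,0,0],[0,0,0]]}'
python3 -m creep '{"delta_pos":[[0,0,0.0],[0,0,0],[0,0,0],[0,0,0],[0,0,0]],"twist":[[0,0,0],[0,0,0],[0,0,0],[0,0,0],[0,0,0]]}' 0.45
python3 -m creep '{"delta_pos":[[0,0,-0.01],[0,0,-0.02],[0,0,-0.03],[0,0,-0.03],[0,0,-0.03],[0,0,-0.03],[0,0,-0.03],[0,0,0],[0,0,0]],"twist":[[0,0,0],[0,0,0],[0,0,0],[0,0,0],[0,0,0],[0,0,0],[0,0,0],[0,0,0],[0,0,0]]}'
python3 - <<'E'
from h import *
# next: file in slot y=190.3 ; pre-grasp at foot+224a
a=np.array([np.cos(np.radians(40)),0,np.sin(np.radians(40))])
for i,f in enumerate([(460.7,190.3,30),(461,246.3,30),(461.5,302.5,30),(462.2,358.4,30)]): print(i,(f+124*a).round(1),(f+224*a).round(1))
want([632.3,190.3,300],179.8,0)
snap('scene','scene5',(190,60,450,260),3)
snap('wrist','w5'); rim('w5',(630,5),60,77,92)
E
```

```text
t: 17.68
ee_pos: [631.6, 5.4, 130.1]
orientation: [-0.011, -3.141, -0.0]
ft_force: [0.8, 0.4, -0.7]
width: 17.6
grasp_force: 30.0
t: 18.1
ee_pos: [631.8, 5.4, 130.4]
orientation: [0.011, 3.141, 0.0]
ft_force: [0.3, 0.0, -0.2]
width: 39.3
grasp_force: 0.0
t: 18.85
ee_pos: [632.8, 5.4, 313.3]
orientation: [0.011, 3.137, -0.0]
ft_force: [-0.1, -0.9, -0.6]
width: 39.2
grasp_force: 0.0
0 [555.7 190.3 109.7] [632.3 190.3 174. ]
1 [556.  246.3 109.7] [632.6 246.3 174. ]
2 [556.5 302.5 109.7] [633.1 302.5 174. ]
3 [557.2 358.4 109.7] [633.8 358.4 174. ]
t 18.9 at [632.8   5.4 313.3] delta now-axes [  1.8 184.9  13.3] delta target-axes [  1.1 184.9  13.3] twist [-0.    0.29 -0.2 ] q [-0.01  0.32  1.49  0.    1.32 -1.57]
w5 442 circle ((628.343017578125, 5.4934210777282715), 29.786733627319336) z [84.7 86.1]
```

View pics/scene5.png

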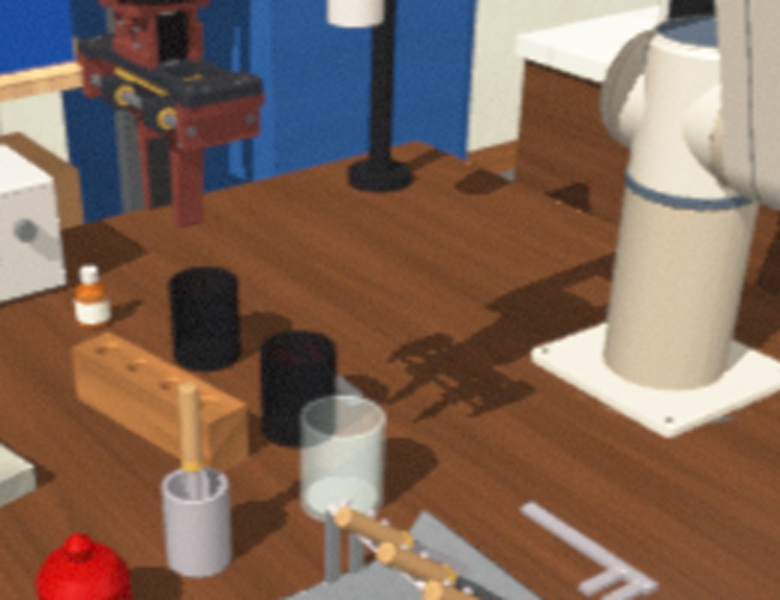

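The scene shows the brush standing in the pot (190,470) with everything upright. Next I'll fetch the file from the slot at y=190.

```bash
python3 -m creep '{"delta_pos":[[0,0.037,0],[0,0.037,0],[0,0.037,0],[0,0.037,0],[0,0.037,0],[0,0,0],[0,0,0],[0,0,0],[0,0,0],[0,0,0],[0,0,0],[0,0,0],[0,0,0],[-0.0266,0,0.0225],[-0.0266,0,0.0225],[-0.0266,0,0.0225],[-0.0266,0,0.0225],[0,0,0],[0,0,0]],"twist":[[0,0,0],[0,0,0],[0,0,0],[0,0,0],[0,0,0],[0,6.25,0],[0,6.25,0],[0,6.25,0],[0,6.25,0],[0,6.25,0],[0,6.25,0],[0,6.25,0],[0,6.25,0],[0,0,0],[0,0,0],[0,0,0],[0,0,0],[0,0,0],[0,0,0]]}'
python3 - <<'E'
from h import *
want([555.7,190.3,109.7],179.8,50)
E
```

```text
t: 20.53
ee_pos: [630.6, 190.0, 168.2]
orientation: [-0.009, -2.261, -0.002]
ft_force: [-0.1, -0.0, 0.4]
width: 39.2
grasp_force: 0.0
t 20.5 at [630.6 190.  168.2] delta now-axes [ 2.6 -0.2 94.9] delta target-axes [ 3.3  0.  94.9] twist [ 0.1  -0.43 -0.19] q [ 0.19  1.01  0.88  0.18  2.11 -1.35]
```

```bash
python3 -m creep '{"delta_pos":[[0.0033,-0.0002,0],[0,0,0.02],[0,0,0.02],[0,0,0.02],[0,0,0.02],[0,0,0.0145],[0,0,0],[0,0,0]],"twist":[[0,-0.4,0],[0,0,0],[0,0,0],[0,0,0],[0,0,0],[0,0,0],[0,0,0],[0,0,0]]}'
python3 - <<'E'
from h import *
want([555.7,190.3,109.7],179.8,50)
E
```

```text
t: 21.2
ee_pos: [559.4, 191.0, 114.8]
orientation: [-0.007, -2.279, -0.004]
ft_force: [-0.6, -0.2, 0.5]
width: 40.0
grasp_force: 0.0
t 21.2 at [559.4 191.  114.8] delta now-axes [-1.4 -0.8  6.1] delta target-axes [-1.5 -0.8  6.1] twist [ 0.17  0.59 -0.08] q [ 0.21  0.94  1.14  0.18  1.9  -1.37]
```

```bash
python3 -m creep '{"delta_pos":[[-0.0014,-0.0008,0.006],[0,0,0],[0,0,0]],"twist":[[0,0.4,0],[0,0,0],[0,0,0]]}'
python3 -m creep '{"delta_pos":[[0,0,0],[0,0,0],[0,0,0],[0,0,0],[0,0,0],[0,0,0]],"twist":[[0,0,0],[0,0,0],[0,0,0],[0,0,0],[0,0,0],[0,0,0]]}' 0
python3 -c "
from h import *
want([555.7,190.3,109.7],179.8,50)"
python3 -m creep '{"delta_pos":[[0.0102,0,-0.0086],[0.0204,0,-0.0171],[0.0204,0,-0.0171],[0.0204,0,-0.0171],[0.0204,0,-0.0171],[0.0204,0,-0.0171],[0.0204,0,-0.0171],[0,0,0],[0,0,0],[0,0,0],[0,0,0],[0,0,0],[0,0,0],[0,0,0],[0,0,0],[0,0,0],[0,0,0],[0,0,0]],"twist":[[0,0,0],[0,0,0],[0,0,0],[0,0,0],[0,0,0],[0,0,0],[0,0,0],[0,0,0],[0,-5,0],[0,-5,0],[0,-5,0],[0,-5,0],[0,-5,0],[0,-5,0],[0,-5,0],[0,-5,0],[0,-5,0],[0,-5,0]]}'
python3 -c "
from h import *
want([545,-200,285],180,0)"
```

```text
t: 21.45
ee_pos: [555.4, 189.9, 107.6]
orientation: [-0.008, -2.27, -0.004]
ft_force: [0.6, 1.7, 0.5]
width: 39.2
grasp_force: 0.0
t: 21.95
ee_pos: [554.8, 189.9, 107.2]
orientation: [-0.008, -2.269, -0.004]
ft_force: [1.1, -0.3, 0.8]
width: 17.7
grasp_force: 30.0
t 21.9 at [554.8 189.9 107.2] delta now-axes [ 1.3  0.4 -2.3] delta target-axes [ 1.3  0.4 -2.3] twist [ 0.15  0.01 -0.13] q [ 0.21  0.95  1.15  0.18  1.89 -1.37]
t: 23.45
ee_pos: [554.4, 189.9, 280.7]
orientation: [0.011, 3.137, 0.001]
ft_force: [-0.3, 0.6, -1.7]
width: 17.3
grasp_force: 30.0
t 23.4 at [554.4 189.9 280.7] delta now-axes [   6.7 -389.9   -4.5] delta target-axes [   9.4 -389.9   -4.3] twist [ 0.03  0.26 -0.39] q [ 0.31  0.27  1.63 -0.    1.23 -1.25]
```

```bash
python3 -m creep '{"delta_pos":[[0.0056,-0.0377,0],[0.0056,-0.0377,0],[0.0056,-0.0377,0],[0.0056,-0.0377,0],[0.0056,-0.0377,0],[0.0056,-0.0377,0],[0.0056,-0.0377,0],[0.0056,-0.0377,0],[0.0056,-0.0377,0],[0.0056,-0.0377,0],[0.0056,-0.0377,0],[0,0,0],[0,0,0],[0,0,0]],"twist":[[0,0,0],[0,0,0],[0,0,0],[0,0,0],[0,0,0],[0,0,0],[0,0,0],[0,0,0],[0,0,0],[0,0,0],[0,0,0],[0,0,0],[0,0,0],[0,0,0]]}'
python3 - <<'E'
from h import *
want([490,-225,285],180,0)
snap('wrist','w6',scale=1.4)
E
```

```text
t: 24.62
ee_pos: [489.7, -223.9, 280.0]
orientation: [-0.012, -3.141, -0.001]
ft_force: [0.7, -0.3, -0.7]
width: 17.6
grasp_force: 30.0
t 24.6 at [ 489.7 -223.9  280. ] delta now-axes [-0.3 -1.1 -5. ] delta target-axes [-0.3 -1.1 -5. ] twist [ 0.05 -0.04 -0.45] q [-0.45  0.2   1.73  0.    1.21 -2.01]
```

View pics/w6.png

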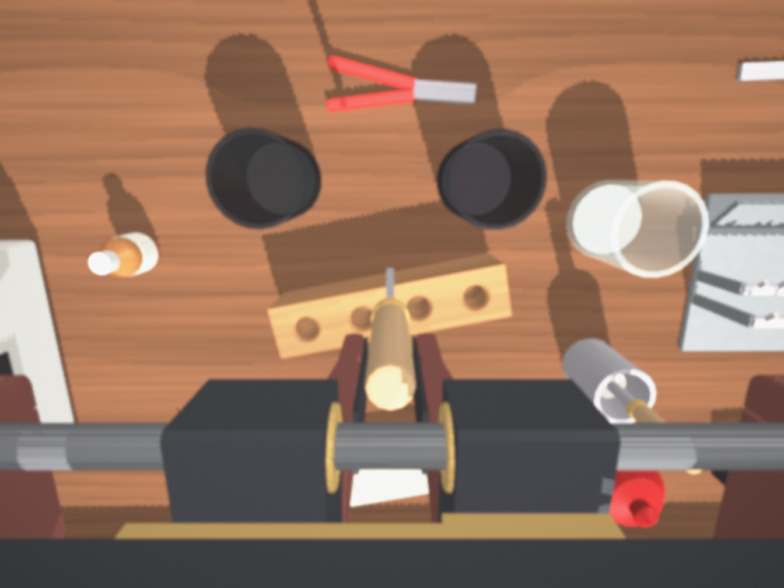

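The wrist view shows the holes at (307,328), (362,317), (420,307) and (477,297), and the file tip at (390,268).

```bash
python3 - <<'E'
from h import *
z=np.load('pics/w6.npz');g=cv2.cvtColor(z['im'],cv2.COLOR_RGB2GRAY)
pts=[]
for u,v in ((307,328),(362,317),(420,307),(477,297)):
    u/=1.4;v/=1.4; a=g[int(v)-11:int(v)+12,int(u)-11:int(u)+12]
    print(ray('w6',u,v,66).round(1))
for c in ((268,309),(282,358),(512,315),(506,265)): p=ray('w6',c[0]/1.4,c[1]/1.4,66); pts.append(p); 
print('corners',np.round(pts,1).tolist(),'mid',np.mean(pts,0).round(1))
P,im,d=cloud('w6');Q=P.reshape(-1,3);q=Q[(abs(Q[:,0]-548)<60)&(abs(Q[:,1]+225)<135)&(Q[:,2]>63)&(Q[:,2]<70)]
print(len(q),cv2.minAreaRect(q[:,:2].astype(np.float32)),np.median(q[:,2]))
print('tip',ray('w6',390/1.4,268/1.4,280-121.7).round(1))
save(z['im'],'w6c',(185,180,370,260),4)
E
```

```text
[ 561.8 -305.9   66. ]
[ 550.9 -251.5   66. ]
[ 541.2 -195.    66. ]
[ 531.6 -140.1   66. ]
corners [[541.9, -342.6, 66.0], [593.3, -332.7, 66.0], [550.1, -105.1, 66.0], [500.4, -114.0, 66.0]] mid [ 546.5 -223.6   66. ]
4503 ((545.6477661132812, -224.8729248046875), (52.95134353637695, 232.0740203857422), 10.65758228302002) 65.77183297049373
tip [ 483.5 -223.7  158.3]
```

View pics/w6c.png

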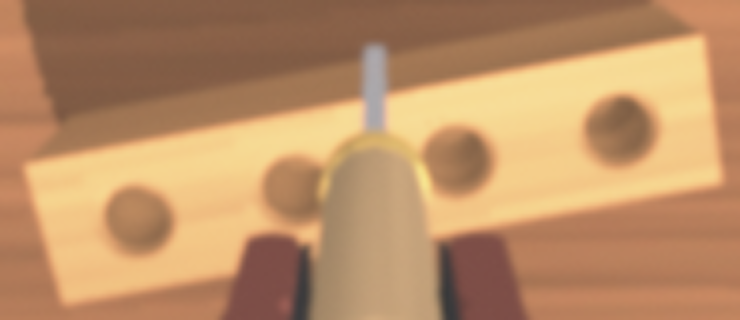

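```bash
python3 -m creep '{"delta_pos":[[-0.0184,-0.0206,0],[-0.0184,-0.0206,0],[-0.0184,-0.0206,0],[-0.0184,-0.0206,0],[0,0,0.03],[0,0,0.03],[0,0,0],[0,0,0],[0,0,0]],"twist":[[0,0,0],[0,0,0],[0,0,0],[0,0,0],[0,0,0],[0,0,0],[0,0,0],[0,0,0],[0,0,0]]}'
python3 - <<'E'
from h import *
want([563.3,-306.2,190],180,0)
E
```

```text
t: 25.42
ee_pos: [564.1, -306.5, 221.7]
orientation: [0.008, 3.141, -0.001]
ft_force: [0.6, 0.2, -1.0]
width: 17.5
grasp_force: 30.0
t 25.4 at [ 564.1 -306.5  221.7] delta now-axes [ 0.8  0.3 31.7] delta target-axes [ 0.8  0.3 31.7] twist [-0.03  0.06 -0.31] q [-0.52  0.42  1.57  0.    1.16 -2.08]
```

```bash
python3 -m creep '{"delta_pos":[[0.0008,0.0003,0.015],[0,0,0.015],[0,0,0.01],[0,0,0.008],[0,0,0],[0,0,0]],"twist":[[0,0,0],[0,0,0],[0,0,0],[0,0,0],[0,0,0],[0,0,0]]}'
python3 -m creep '{"delta_pos":[[0,0,0.01],[0,0,0.01],[0,0,0.01],[0,0,0.008],[0,0,0],[0,0,0]],"twist":[[0,0,0],[0,0,0],[0,0,0],[0,0,0],[0,0,0],[0,0,0]]}'
python3 -c "
from h import *
p,r,o=pose();print(o['moment'])"
```

```text
t: 25.92
ee_pos: [562.7, -307.0, 172.9]
orientation: [0.011, 3.141, -0.0]
ft_force: [-0.4, -0.1, -1.1]
width: 17.4
grasp_force: 30.0
t: 26.42
ee_pos: [561.9, -306.7, 133.2]
orientation: [-0.011, -3.14, -0.001]
ft_force: [0.1, 0.7, -1.3]
width: 17.4
grasp_force: 30.0
[ 0.02968225 -0.13307664  0.02138543]
```

```bash
python3 -m creep '{"delta_pos":[[0,0,0.003],[0,0,0.0015],[0,0,0],[0,0,0]],"twist":[[0,0,0],[0,0,0],[0,0,0],[0,0,0]]}'
python3 -m creep '{"delta_pos":[[0,0,0],[0,0,0],[0,0,0],[0,0,0],[0,0,0]],"twist":[[0,0,0],[0,0,0],[0,0,0],[0,0,0],[0,0,0]]}' 0.45
python3 -m creep '{"delta_pos":[[0,0,-0.01],[0,0,-0.035],[0,0,-0.035],[0,0,-0.035],[0,0,-0.035],[0,0,-0.035],[0,0,0]],"twist":[[0,0,0],[0,0,0],[0,0,0],[0,0,0],[0,0,0],[0,0,0],[0,0,0]]}'
python3 - <<'E'
from h import *
want([632.6,246.3,313],180,0)
P,im,d=(snap('wrist','w7'),cloud('w7'))[1]
Q=P.reshape(-1,3);C=im.reshape(-1,3).astype(int)
q=Q[(np.hypot(Q[:,0]-561,Q[:,1]+306)<25)&(Q[:,2]>110)&(Q[:,2]<230)]; print('handle top z',np.percentile(q[:,2],[50,98]),np.median(q,0))
E
```

```text
t: 26.75
ee_pos: [562.5, -307.0, 129.9]
orientation: [0.011, 3.141, -0.0]
ft_force: [0.3, -0.0, -1.0]
width: 17.6
grasp_force: 30.0
t: 27.17
ee_pos: [562.4, -307.0, 129.9]
orientation: [0.011, 3.141, -0.0]
ft_force: [0.2, 0.4, 0.5]
width: 39.3
grasp_force: 0.0
t: 27.75
ee_pos: [565.5, -308.7, 324.1]
orientation: [0.011, 3.13, -0.01]
ft_force: [0.4, 0.5, 1.1]
width: 39.6
grasp_force: 0.0
t 27.8 at [ 565.5 -308.7  324.1] delta now-axes [-63.2 555.5   8.2] delta target-axes [-67.1 555.   11.1] twist [-0.37  0.65 -0.39] q [-0.52  0.33  1.46 -0.    1.34 -2.08]
handle top z [184.28551924 186.90294764] [ 556.761175   -306.8825298   184.28551924]
```

The first file is fully seated (handle top at 186 mm). Now the second file, in the slot at y=246.

```bash
python3 -m creep '{"delta_pos":[[-0.0043,0.037,0],[-0.0043,0.037,0],[-0.0043,0.037,0],[-0.0043,0.037,0],[-0.0043,0.037,0],[-0.0043,0.037,0],[-0.0043,0.037,0],[-0.0043,0.037,0],[-0.0043,0.037,0],[-0.0043,0.037,0],[-0.0043,0.037,0],[-0.0043,0.037,0],[-0.0043,0.037,0],[-0.0043,0.037,0],[-0.0043,0.037,0],[0,0,0],[0,0,0],[0,0,0]],"twist":[[0,0,0],[0,0,0],[0,0,0],[0,0,0],[0,0,0],[0,0,0],[0,0,0],[0,0,0],[0,0,0],[0,0,0],[0,0,0],[0,0,0],[0,0,0],[0,0,0],[0,0,0],[0,0,0],[0,0,0],[0,0,0]]}'
python3 -m creep '{"delta_pos":[[0,0,0],[0,0,0],[0,0,0],[0,0,0],[0,0,0],[0,0,0],[0,0,0],[0,0,0],[0,0,0],[-0.0266,0,0.0225],[-0.0266,0,0.0225],[-0.0266,0,0.0225],[-0.0266,0,0.0225],[0,0,0],[0,0,0]],"twist":[[0,6.25,0],[0,6.25,0],[0,6.25,0],[0,6.25,0],[0,6.25,0],[0,6.25,0],[0,6.25,0],[0,6.25,0],[0,0,0],[0,0,0],[0,0,0],[0,0,0],[0,0,0],[0,0,0],[0,0,0]]}'
python3 - <<'E'
from h import *
want([556,246.3,109.7],179.8,50)
snap('wrist','w8'); fit_handles('w8',(247,302,358))
E
```

```text
t: 29.3
ee_pos: [630.1, 247.2, 313.8]
orientation: [-0.01, -3.14, 0.002]
ft_force: [0.3, -0.5, -0.3]
width: 39.4
grasp_force: 0.0
t: 30.55
ee_pos: [629.4, 246.6, 175.3]
orientation: [-0.009, -2.268, -0.003]
ft_force: [-0.6, 0.4, 1.0]
width: 39.9
grasp_force: 0.0
t 30.6 at [629.4 246.6 175.3] delta now-axes [-3.2 -0.8 98.4] delta target-axes [-3.1 -0.6 98.4] twist [ 0.15 -0.07 -0.19] q [ 0.26  1.02  0.84  0.24  2.13 -1.27]
w8 247 684 y560,z560 [246.  112.9] yaw,pitch [-0.2 39.9] end [599.3 245.9 145.7] foot [461.2 246.3  30.4]
w8 302 548 y560,z560 [302.1 112.6] yaw,pitch [-0.1 39.9] end [599.2 302.  145.4] foot [461.1 302.3  29.9]
w8 358 850 y560,z560 [358.1 112.2] yaw,pitch [-0.2 40. ] end [599.7 358.  145.5] foot [461.7 358.5  29.9]
```

```bash
python3 -m creep '{"delta_pos":[[-0.0032,-0.0007,0],[0,0,0.02],[0,0,0.02],[0,0,0.02],[0,0,0.02],[0,0,0.018],[0,0,0],[0,0,0],[0,0,0]],"twist":[[0,0,0],[0,0,0],[0,0,0],[0,0,0],[0,0,0],[0,0,0],[0,0,0],[0,0,0],[0,0,0]]}'
python3 - <<'E'
from h import *
want([556,246.2,109.7],179.8,50)
E
```

```text
t: 31.35
ee_pos: [559.1, 247.7, 112.1]
orientation: [-0.007, -2.273, -0.005]
ft_force: [-0.1, 0.1, -0.2]
width: 39.7
grasp_force: 0.0
t 31.4 at [559.1 247.7 112.1] delta now-axes [ 0.2 -1.6  3.9] delta target-axes [ 0.2 -1.5  4. ] twist [ 0.2   0.24 -0.08] q [ 0.28  0.97  1.09  0.23  1.92 -1.31]
```

```bash
python3 -m creep '{"delta_pos":[[0.0002,-0.0015,0.003],[0,0,0],[0,0,0]],"twist":[[0,0.2,0],[0,0,0],[0,0,0]]}'
python3 -m creep '{"delta_pos":[[0,0,0],[0,0,0],[0,0,0],[0,0,0],[0,0,0],[0,0,0]],"twist":[[0,0,0],[0,0,0],[0,0,0],[0,0,0],[0,0,0],[0,0,0]]}' 0
python3 -c "
from h import *
want([556,246.2,109.7],179.8,50)"
python3 -m creep '{"delta_pos":[[0.0102,0,-0.0086],[0.0204,0,-0.0171],[0.0204,0,-0.0171],[0.0204,0,-0.0171],[0.0204,0,-0.0171],[0.0204,0,-0.0171],[0.0204,0,-0.0171],[0,0,0],[0,0,0],[0,0,0],[0,0,0],[0,0,0],[0,0,0],[0,0,0],[0,0,0],[0,0,0],[0,0,0],[0,0,0]],"twist":[[0,0,0],[0,0,0],[0,0,0],[0,0,0],[0,0,0],[0,0,0],[0,0,0],[0,0,0],[0,-5,0],[0,-5,0],[0,-5,0],[0,-5,0],[0,-5,0],[0,-5,0],[0,-5,0],[0,-5,0],[0,-5,0],[0,-5,0]]}'
python3 -c "
from h import *
want([553,-251,282],180,0)"
```

```text
t: 31.6
ee_pos: [555.3, 245.8, 108.4]
orientation: [-0.008, -2.266, -0.004]
ft_force: [-0.7, -0.0, -0.1]
width: 39.3
grasp_force: 0.0
t: 32.1
ee_pos: [554.7, 245.9, 108.1]
orientation: [-0.008, -2.265, -0.004]
ft_force: [0.1, -0.9, 0.3]
width: 17.1
grasp_force: 30.0
t 32.1 at [554.7 245.9 108.1] delta now-axes [ 0.4  0.3 -2. ] delta target-axes [ 0.4  0.3 -2. ] twist [ 0.15 -0.2  -0.13] q [ 0.28  0.97  1.1   0.23  1.91 -1.31]
t: 33.6
ee_pos: [555.1, 245.8, 281.8]
orientation: [0.011, 3.14, 0.001]
ft_force: [0.3, 0.1, -1.2]
width: 17.3
grasp_force: 30.0
t 33.6 at [555.1 245.8 281.8] delta now-axes [  -1.3 -496.8   -0.5] delta target-axes [ 2.100e+00 -4.968e+02 -2.000e-01] twist [ 0.03  0.06 -0.39] q [ 0.4   0.31  1.58  0.    1.25 -1.17]
```

```bash
python3 -m creep '{"delta_pos":[[0,-0.0355,0],[0,-0.0355,0],[0,-0.0355,0],[0,-0.0355,0],[0,-0.0355,0],[0,-0.0355,0],[0,-0.0355,0],[0,-0.0355,0],[0,-0.0355,0],[0,-0.0355,0],[0,-0.0355,0],[0,-0.0355,0],[0,-0.0355,0],[0,-0.0355,0],[0,0,0],[0,0,0.03],[0,0,0.03],[0,0,0],[0,0,0],[0,0,0]],"twist":[[0,0,0],[0,0,0],[0,0,0],[0,0,0],[0,0,0],[0,0,0],[0,0,0],[0,0,0],[0,0,0],[0,0,0],[0,0,0],[0,0,0],[0,0,0],[0,0,0],[0,0,0],[0,0,0],[0,0,0],[0,0,0],[0,0,0],[0,0,0]]}'
python3 - <<'E'
from h import *
want([552.2,-251.2,128],180,0)
E
```

```text
t: 35.27
ee_pos: [552.2, -250.8, 222.5]
orientation: [-0.01, -3.139, 0.001]
ft_force: [0.1, -1.5, -0.2]
width: 17.4
grasp_force: 30.0
t 35.3 at [ 552.2 -250.8  222.5] delta now-axes [-0.2 -0.3 94.5] delta target-axes [ 0.  -0.4 94.5] twist [-0.02 -0.15 -0.37] q [-0.45  0.36  1.64 -0.    1.14 -2.01]
```

```bash
python3 -m creep '{"delta_pos":[[0,-0.0003,0.015],[0,0,0.015],[0,0,0.01],[0,0,0.008],[0,0,0],[0,0,0]],"twist":[[0,0,0],[0,0,0],[0,0,0],[0,0,0],[0,0,0],[0,0,0]]}'
python3 -m creep '{"delta_pos":[[0,0,0.01],[0,0,0.01],[0,0,0.01],[0,0,0.01],[0,0,0],[0,0,0]],"twist":[[0,0,0],[0,0,0],[0,0,0],[0,0,0],[0,0,0],[0,0,0]]}'
```

```text
t: 35.77
ee_pos: [551.8, -251.4, 173.8]
orientation: [-0.011, -3.138, 0.0]
ft_force: [0.0, -0.2, -0.9]
width: 17.5
grasp_force: 30.0
t: 36.27
ee_pos: [550.6, -251.1, 132.1]
orientation: [-0.011, -3.136, -0.001]
ft_force: [0.5, 0.2, -0.5]
width: 17.3
grasp_force: 30.0
```

Free so far. I'll finish, release, check seating, and go for the third file.

```bash
python3 -m creep '{"delta_pos":[[0,0,0.002],[0,0,0.001],[0,0,0],[0,0,0]],"twist":[[0,0,0],[0,0,0],[0,0,0],[0,0,0]]}'
python3 -m creep '{"delta_pos":[[0,0,0],[0,0,0],[0,0,0],[0,0,0],[0,0,0]],"twist":[[0,0,0],[0,0,0],[0,0,0],[0,0,0],[0,0,0]]}' 0.45
python3 -m creep '{"delta_pos":[[0,0,-0.01],[0,0,-0.035],[0,0,-0.035],[0,0,-0.035],[0,0,-0.035],[0,0,-0.035],[0,0,0],[0,0,0]],"twist":[[0,0,0],[0,0,0],[0,0,0],[0,0,0],[0,0,0],[0,0,0],[0,0,0],[0,0,0]]}'
python3 - <<'E'
from h import *
want([632.6,302.3,313],180,0)
snap('wrist','w9');P,im,d=cloud('w9');Q=P.reshape(-1,3)
for c in((561,-306),(551,-251)):
    q=Q[(np.hypot(Q[:,0]-c[0],Q[:,1]-c[1])<25)&(Q[:,2]>110)&(Q[:,2]<230)]; print('handle top z',np.percentile(q[:,2],[50,98]).round(1),np.median(q,0).round(1))
E
```

```text
t: 36.6
ee_pos: [551.5, -251.4, 130.5]
orientation: [-0.011, -3.139, 0.0]
ft_force: [-0.1, -0.7, -1.2]
width: 17.3
grasp_force: 30.0
t: 37.02
ee_pos: [551.4, -251.4, 130.4]
orientation: [-0.011, -3.138, 0.0]
ft_force: [0.9, 0.3, 0.6]
width: 39.2
grasp_force: 0.0
t: 37.68
ee_pos: [553.0, -251.9, 318.5]
orientation: [0.011, 3.14, -0.004]
ft_force: [-0.7, 0.6, -0.6]
width: 39.5
grasp_force: 0.0
t 37.7 at [ 553.  -251.9  318.5] delta now-axes [-75.7 554.8   4.3] delta target-axes [-79.6 554.2   5.5] twist [-0.14  0.09 -0.4 ] q [-0.45  0.28  1.54 -0.    1.32 -2.01]
handle top z [180.2 187.1] [ 557.2 -304.4  180.2]
handle top z [184.2 187.1] [ 546.8 -251.6  184.2]
```

```bash
python3 -m creep '{"delta_pos":[[-0.0051,0.037,0],[-0.0051,0.037,0],[-0.0051,0.037,0],[-0.0051,0.037,0],[-0.0051,0.037,0],[-0.0051,0.037,0],[-0.0051,0.037,0],[-0.0051,0.037,0],[-0.0051,0.037,0],[-0.0051,0.037,0],[-0.0051,0.037,0],[-0.0051,0.037,0],[-0.0051,0.037,0],[-0.0051,0.037,0],[-0.0051,0.037,0],[0,0,0],[0,0,0],[0,0,0]],"twist":[[0,0,0],[0,0,0],[0,0,0],[0,0,0],[0,0,0],[0,0,0],[0,0,0],[0,0,0],[0,0,0],[0,0,0],[0,0,0],[0,0,0],[0,0,0],[0,0,0],[0,0,0],[0,0,0],[0,0,0],[0,0,0]]}'
python3 -m creep '{"delta_pos":[[0,0,0],[0,0,0],[0,0,0],[0,0,0],[0,0,0],[0,0,0],[0,0,0],[0,0,0],[0,0,0],[-0.0266,0,0.0225],[-0.0266,0,0.0225],[-0.0266,0,0.0225],[-0.0266,0,0.0225],[0,0,0],[0,0,0]],"twist":[[0,6.25,0],[0,6.25,0],[0,6.25,0],[0,6.25,0],[0,6.25,0],[0,6.25,0],[0,6.25,0],[0,6.25,0],[0,0,0],[0,0,0],[0,0,0],[0,0,0],[0,0,0],[0,0,0],[0,0,0]]}'
python3 - <<'E'
from h import *
want([556.5,302.2,109.7],179.8,50)
E
```

```text
t: 39.23
ee_pos: [631.4, 302.5, 313.0]
orientation: [-0.01, -3.135, 0.003]
ft_force: [-0.5, -0.4, 0.5]
width: 39.5
grasp_force: 0.0
t: 40.48
ee_pos: [630.4, 302.0, 175.4]
orientation: [-0.009, -2.264, -0.003]
ft_force: [0.7, -0.5, 1.8]
width: 39.4
grasp_force: 0.0
t 40.5 at [630.4 302.  175.4] delta now-axes [-3.3 -0.3 98.8] delta target-axes [-2.8 -0.1 98.8] twist [ 0.13 -0.29 -0.2 ] q [ 0.31  1.06  0.76  0.29  2.15 -1.2 ]
```

```bash
python3 -m creep '{"delta_pos":[[-0.0031,-0.0015,0],[0,0,0.02],[0,0,0.02],[0,0,0.02],[0,0,0.02],[0,0,0.018],[0,0,0],[0,0,0],[0,0,0]],"twist":[[0,0,0],[0,0,0],[0,0,0],[0,0,0],[0,0,0],[0,0,0],[0,0,0],[0,0,0],[0,0,0]]}'
python3 - <<'E'
from h import *
want([556.5,302.2,109.7],179.8,50)
E
```

```text
t: 41.23
ee_pos: [560.0, 302.5, 113.1]
orientation: [-0.007, -2.27, -0.006]
ft_force: [0.4, -1.1, 0.9]
width: 39.6
grasp_force: 0.0
t 41.2 at [560.  302.5 113.1] delta now-axes [-0.3 -0.3  4.9] delta target-axes [-0.3 -0.3  4.9] twist [ 0.22  0.07 -0.06] q [ 0.34  1.    1.03  0.28  1.94 -1.24]
```

```bash
python3 -m creep '{"delta_pos":[[0,-0.0003,0.003],[0,0,0],[0,0,0]],"twist":[[0,0,0],[0,0,0],[0,0,0]]}'
python3 -m creep '{"delta_pos":[[0,0,0],[0,0,0],[0,0,0],[0,0,0],[0,0,0],[0,0,0]],"twist":[[0,0,0],[0,0,0],[0,0,0],[0,0,0],[0,0,0],[0,0,0]]}' 0
python3 -c "
from h import *
want([556.5,302.2,109.7],179.8,50)"
python3 -m creep '{"delta_pos":[[0.0102,0,-0.0086],[0.0204,0,-0.0171],[0.0204,0,-0.0171],[0.0204,0,-0.0171],[0.0204,0,-0.0171],[0.0204,0,-0.0171],[0.0204,0,-0.0171],[0,0,0],[0,0,0],[0,0,0],[0,0,0],[0,0,0],[0,0,0],[0,0,0],[0,0,0],[0,0,0],[0,0,0],[0,0,0]],"twist":[[0,0,0],[0,0,0],[0,0,0],[0,0,0],[0,0,0],[0,0,0],[0,0,0],[0,0,0],[0,-5,0],[0,-5,0],[0,-5,0],[0,-5,0],[0,-5,0],[0,-5,0],[0,-5,0],[0,-5,0],[0,-5,0],[0,-5,0]]}'
python3 -c "
from h import *
want([542,-196.2,282],180,0)"
```

```text
t: 41.48
ee_pos: [556.2, 301.8, 108.9]
orientation: [-0.008, -2.266, -0.004]
ft_force: [-0.0, -0.4, 0.1]
width: 39.5
grasp_force: 0.0
t: 41.98
ee_pos: [555.6, 301.8, 108.5]
orientation: [-0.008, -2.265, -0.004]
ft_force: [0.9, -0.5, -0.7]
width: 17.2
grasp_force: 30.0
t 42.0 at [555.6 301.8 108.5] delta now-axes [ 0.4  0.4 -1.4] delta target-axes [ 0.4  0.4 -1.4] twist [ 0.15 -0.2  -0.13] q [ 0.34  1.    1.04  0.28  1.93 -1.24]
t: 43.48
ee_pos: [556.0, 301.7, 282.3]
orientation: [0.01, 3.14, 0.001]
ft_force: [0.6, 0.1, -0.8]
width: 17.0
grasp_force: 30.0
t 43.5 at [556.  301.7 282.3] delta now-axes [ 1.07e+01 -4.98e+02 -1.00e-01] delta target-axes [ 1.400e+01 -4.979e+02  3.000e-01] twist [ 0.04  0.07 -0.38] q [ 0.48  0.35  1.53  0.    1.27 -1.09]
```

```bash
python3 -m creep '{"delta_pos":[[0.0008,-0.0356,0],[0.0008,-0.0356,0],[0.0008,-0.0356,0],[0.0008,-0.0356,0],[0.0008,-0.0356,0],[0.0008,-0.0356,0],[0.0008,-0.0356,0],[0.0008,-0.0356,0],[0.0008,-0.0356,0],[0.0008,-0.0356,0],[0.0008,-0.0356,0],[0.0008,-0.0356,0],[0.0008,-0.0356,0],[0.0008,-0.0356,0],[0,0,0],[0,0,0.03],[0,0,0.03],[0,0,0],[0,0,0],[0,0,0]],"twist":[[0,0,0],[0,0,0],[0,0,0],[0,0,0],[0,0,0],[0,0,0],[0,0,0],[0,0,0],[0,0,0],[0,0,0],[0,0,0],[0,0,0],[0,0,0],[0,0,0],[0,0,0],[0,0,0],[0,0,0],[0,0,0],[0,0,0],[0,0,0]]}'
python3 - <<'E'
from h import *
want([542,-196.2,128],180,0)
E
```

```text
t: 45.15
ee_pos: [541.9, -196.2, 222.9]
orientation: [-0.01, -3.139, 0.0]
ft_force: [0.4, -0.4, -1.0]
width: 17.4
grasp_force: 30.0
t 45.1 at [ 541.9 -196.2  222.9] delta now-axes [-0.3  0.1 94.9] delta target-axes [-0.1  0.  94.9] twist [-0.01 -0.15 -0.37] q [-0.37  0.32  1.71 -0.    1.12 -1.93]
```

```bash
python3 -m creep '{"delta_pos":[[0,0,0.015],[0,0,0.015],[0,0,0.01],[0,0,0.008],[0,0,0],[0,0,0]],"twist":[[0,0,0],[0,0,0],[0,0,0],[0,0,0],[0,0,0],[0,0,0]]}'
python3 -m creep '{"delta_pos":[[0,0,0.01],[0,0,0.01],[0,0,0.01],[0,0,0.01],[0,0,0],[0,0,0]],"twist":[[0,0,0],[0,0,0],[0,0,0],[0,0,0],[0,0,0],[0,0,0]]}'
```

```text
t: 45.65
ee_pos: [541.5, -196.5, 174.2]
orientation: [-0.011, -3.139, 0.0]
ft_force: [-0.3, -1.0, -1.9]
width: 17.3
grasp_force: 30.0
t: 46.15
ee_pos: [540.3, -196.3, 132.5]
orientation: [-0.011, -3.136, -0.001]
ft_force: [0.3, 0.4, -0.4]
width: 17.4
grasp_force: 30.0
```

```bash
python3 -m creep '{"delta_pos":[[0,0,0.002],[0,0,0.001],[0,0,0],[0,0,0]],"twist":[[0,0,0],[0,0,0],[0,0,0],[0,0,0]]}'
python3 -m creep '{"delta_pos":[[0,0,0],[0,0,0],[0,0,0],[0,0,0],[0,0,0]],"twist":[[0,0,0],[0,0,0],[0,0,0],[0,0,0],[0,0,0]]}' 0.45
python3 -m creep '{"delta_pos":[[0,0,-0.01],[0,0,-0.035],[0,0,-0.035],[0,0,-0.035],[0,0,-0.035],[0,0,-0.035],[0,0,0],[0,0,0]],"twist":[[0,0,0],[0,0,0],[0,0,0],[0,0,0],[0,0,0],[0,0,0],[0,0,0],[0,0,0]]}'
python3 - <<'E'
from h import *
want([633,358.2,313],180,0)
snap('wrist','w10');P,im,d=cloud('w10');Q=P.reshape(-1,3)
for c in((561,-306),(551,-251),(541,-196)):
    q=Q[(np.hypot(Q[:,0]-c[0],Q[:,1]-c[1])<25)&(Q[:,2]>110)&(Q[:,2]<230)]; print('handle top z',np.percentile(q[:,2],[50,98]).round(1),np.median(q,0).round(1))
E
```

```text
t: 46.48
ee_pos: [541.2, -196.6, 130.9]
orientation: [-0.011, -3.139, 0.0]
ft_force: [0.5, 0.3, -1.4]
width: 17.5
grasp_force: 30.0
t: 46.9
ee_pos: [541.1, -196.5, 130.8]
orientation: [-0.011, -3.138, 0.0]
ft_force: [0.1, -0.5, 1.4]
width: 39.1
grasp_force: 0.0
t: 47.57
ee_pos: [542.8, -196.9, 318.8]
orientation: [0.011, 3.14, -0.003]
ft_force: [0.2, -0.1, -0.8]
width: 39.5
grasp_force: 0.0
t 47.6 at [ 542.8 -196.9  318.8] delta now-axes [-86.4 555.8   4.8] delta target-axes [-90.2 555.1   5.8] twist [-0.11  0.1  -0.4 ] q [-0.37  0.23  1.6  -0.    1.31 -1.93]
handle top z [171.2 186.9] [ 557.7 -302.4  171.2]
handle top z [180.6 187.2] [ 546.9 -248.8  180.6]
handle top z [184.2 186.8] [ 536.6 -196.6  184.2]
```

All three are seated. Last file.

```bash
python3 -m creep '{"delta_pos":[[-0.0058,0.037,0],[-0.0058,0.037,0],[-0.0058,0.037,0],[-0.0058,0.037,0],[-0.0058,0.037,0],[-0.0058,0.037,0],[-0.0058,0.037,0],[-0.0058,0.037,0],[-0.0058,0.037,0],[-0.0058,0.037,0],[-0.0058,0.037,0],[-0.0058,0.037,0],[-0.0058,0.037,0],[-0.0058,0.037,0],[-0.0058,0.037,0],[0,0,0],[0,0,0],[0,0,0]],"twist":[[0,0,0],[0,0,0],[0,0,0],[0,0,0],[0,0,0],[0,0,0],[0,0,0],[0,0,0],[0,0,0],[0,0,0],[0,0,0],[0,0,0],[0,0,0],[0,0,0],[0,0,0],[0,0,0],[0,0,0],[0,0,0]]}'
python3 -m creep '{"delta_pos":[[0,0,0],[0,0,0],[0,0,0],[0,0,0],[0,0,0],[0,0,0],[0,0,0],[0,0,0],[0,0,0],[-0.0266,0,0.0225],[-0.0266,0,0.0225],[-0.0266,0,0.0225],[-0.0266,0,0.0225],[0,0,0],[0,0,0]],"twist":[[0,6.25,0],[0,6.25,0],[0,6.25,0],[0,6.25,0],[0,6.25,0],[0,6.25,0],[0,6.25,0],[0,6.25,0],[0,0,0],[0,0,0],[0,0,0],[0,0,0],[0,0,0],[0,0,0],[0,0,0]]}'
python3 - <<'E'
from h import *
want([557,358.2,109.7],179.8,50)
E
```

```text
t: 49.12
ee_pos: [631.6, 357.2, 313.2]
orientation: [-0.01, -3.135, 0.003]
ft_force: [1.4, -0.6, -0.0]
width: 39.4
grasp_force: 0.0
t: 50.37
ee_pos: [630.7, 356.8, 175.8]
orientation: [-0.009, -2.264, -0.002]
ft_force: [0.7, -1.0, 0.9]
width: 39.4
grasp_force: 0.0
t 50.4 at [630.7 356.8 175.8] delta now-axes [-3.7  0.9 98.9] delta target-axes [-3.3  1.1 98.9] twist [ 0.12 -0.28 -0.2 ] q [ 0.37  1.1   0.68  0.35  2.18 -1.12]
```

```bash
python3 -m creep '{"delta_pos":[[-0.0034,-0.0003,0],[0,0,0.02],[0,0,0.02],[0,0,0.02],[0,0,0.02],[0,0,0.018],[0,0,0],[0,0,0],[0,0,0]],"twist":[[0,0,0],[0,0,0],[0,0,0],[0,0,0],[0,0,0],[0,0,0],[0,0,0],[0,0,0],[0,0,0]]}'
python3 - <<'E'
from h import *
want([557,358.2,109.7],179.8,50)
E
```

```text
t: 51.12
ee_pos: [560.4, 358.6, 113.4]
orientation: [-0.007, -2.27, -0.006]
ft_force: [0.9, -0.8, 0.2]
width: 39.8
grasp_force: 0.0
t 51.1 at [560.4 358.6 113.4] delta now-axes [-0.6 -0.4  4.9] delta target-axes [-0.6 -0.4  4.9] twist [ 0.23  0.07 -0.04] q [ 0.4   1.03  0.96  0.33  1.96 -1.17]
```

```bash
python3 -m creep '{"delta_pos":[[-0.0003,-0.0003,0.003],[0,0,0],[0,0,0]],"twist":[[0,0,0],[0,0,0],[0,0,0]]}'
python3 -m creep '{"delta_pos":[[0,0,0],[0,0,0],[0,0,0],[0,0,0],[0,0,0],[0,0,0]],"twist":[[0,0,0],[0,0,0],[0,0,0],[0,0,0],[0,0,0],[0,0,0]]}' 0
python3 -c "
from h import *
want([557,358.2,109.7],179.8,50)"
python3 -m creep '{"delta_pos":[[0.0102,0,-0.0086],[0.0204,0,-0.0171],[0.0204,0,-0.0171],[0.0204,0,-0.0171],[0.0204,0,-0.0171],[0.0204,0,-0.0171],[0.0204,0,-0.0171],[0,0,0],[0,0,0],[0,0,0],[0,0,0],[0,0,0],[0,0,0],[0,0,0],[0,0,0],[0,0,0],[0,0,0],[0,0,0]],"twist":[[0,0,0],[0,0,0],[0,0,0],[0,0,0],[0,0,0],[0,0,0],[0,0,0],[0,0,0],[0,-5,0],[0,-5,0],[0,-5,0],[0,-5,0],[0,-5,0],[0,-5,0],[0,-5,0],[0,-5,0],[0,-5,0],[0,-5,0]]}'
python3 -c "
from h import *
want([531.6,-141.2,282],180,0)"
```

```text
t: 51.37
ee_pos: [556.8, 357.8, 108.8]
orientation: [-0.008, -2.266, -0.004]
ft_force: [-0.1, 0.0, -0.8]
width: 39.4
grasp_force: 0.0
t: 51.87
ee_pos: [556.2, 357.8, 108.4]
orientation: [-0.008, -2.265, -0.004]
ft_force: [0.2, -0.7, 0.5]
width: 17.5
grasp_force: 30.0
t 51.9 at [556.2 357.8 108.4] delta now-axes [ 0.5  0.4 -1.4] delta target-axes [ 0.5  0.4 -1.4] twist [ 0.15 -0.2  -0.13] q [ 0.4   1.03  0.97  0.33  1.95 -1.18]
t: 53.37
ee_pos: [556.6, 357.7, 282.3]
orientation: [0.01, 3.14, 0.001]
ft_force: [-0.1, 0.6, -0.6]
width: 17.3
grasp_force: 30.0
t 53.4 at [556.6 357.7 282.3] delta now-axes [ 2.180e+01 -4.991e+02 -1.000e-01] delta target-axes [ 2.500e+01 -4.989e+02  3.000e-01] twist [ 0.05  0.07 -0.38] q [ 0.55  0.4   1.46  0.    1.29 -1.01]
```

```bash
python3 -m creep '{"delta_pos":[[0.0016,-0.0356,0],[0.0016,-0.0356,0],[0.0016,-0.0356,0],[0.0016,-0.0356,0],[0.0016,-0.0356,0],[0.0016,-0.0356,0],[0.0016,-0.0356,0],[0.0016,-0.0356,0],[0.0016,-0.0356,0],[0.0016,-0.0356,0],[0.0016,-0.0356,0],[0.0016,-0.0356,0],[0.0016,-0.0356,0],[0.0016,-0.0356,0],[0,0,0],[0,0,0.03],[0,0,0.03],[0,0,0],[0,0,0],[0,0,0]],"twist":[[0,0,0],[0,0,0],[0,0,0],[0,0,0],[0,0,0],[0,0,0],[0,0,0],[0,0,0],[0,0,0],[0,0,0],[0,0,0],[0,0,0],[0,0,0],[0,0,0],[0,0,0],[0,0,0],[0,0,0],[0,0,0],[0,0,0],[0,0,0]]}'
python3 - <<'E'
from h import *
want([531.8,-141.2,128],180,0)
E
```

```text
t: 55.03
ee_pos: [531.4, -140.1, 222.9]
orientation: [-0.01, -3.139, 0.0]
ft_force: [0.8, 0.6, -0.9]
width: 17.0
grasp_force: 30.0
t 55.0 at [ 531.4 -140.1  222.9] delta now-axes [-0.7 -1.1 94.9] delta target-axes [-0.4 -1.1 94.9] twist [-0.01 -0.14 -0.37] q [-0.28  0.28  1.77 -0.    1.1  -1.84]
```

```bash
python3 -m creep '{"delta_pos":[[-0.0005,-0.001,0.015],[0,0,0.015],[0,0,0.01],[0,0,0.008],[0,0,0],[0,0,0]],"twist":[[0,0,0],[0,0,0],[0,0,0],[0,0,0],[0,0,0],[0,0,0]]}'
python3 -m creep '{"delta_pos":[[0,0,0.01],[0,0,0.01],[0,0,0.01],[0,0,0.01],[0,0,0],[0,0,0]],"twist":[[0,0,0],[0,0,0],[0,0,0],[0,0,0],[0,0,0],[0,0,0]]}'
```

```text
t: 55.53
ee_pos: [531.4, -141.3, 174.1]
orientation: [-0.011, -3.138, 0.0]
ft_force: [0.0, 0.2, -0.9]
width: 17.7
grasp_force: 30.0
t: 56.03
ee_pos: [530.2, -141.2, 132.6]
orientation: [-0.011, -3.136, -0.001]
ft_force: [0.5, -0.3, -0.7]
width: 17.6
grasp_force: 30.0
```

```bash
python3 -m creep '{"delta_pos":[[0,0,0.002],[0,0,0.001],[0,0,0],[0,0,0]],"twist":[[0,0,0],[0,0,0],[0,0,0],[0,0,0]]}'
python3 -m creep '{"delta_pos":[[0,0,0],[0,0,0],[0,0,0],[0,0,0],[0,0,0]],"twist":[[0,0,0],[0,0,0],[0,0,0],[0,0,0],[0,0,0]]}' 0.45
python3 -m creep '{"delta_pos":[[0,0,-0.01],[0,0,-0.035],[0,0,-0.035],[0,0,-0.035],[0,0,-0.035],[0,0,-0.035],[0,0,-0.035],[0.03,0,0],[0.03,0,0],[0.03,0,0],[0,0,0],[0,0,0]],"twist":[[0,0,0],[0,0,0],[0,0,0],[0,0,0],[0,0,0],[0,0,0],[0,0,0],[0,0,0],[0,0,0],[0,0,0],[0,0,0],[0,0,0]]}'
python3 - <<'E'
from h import *
snap('wrist','w11');P,im,d=cloud('w11');Q=P.reshape(-1,3)
for c in((561,-306),(551,-251),(541,-196),(531,-141)):
    q=Q[(np.hypot(Q[:,0]-c[0],Q[:,1]-c[1])<25)&(Q[:,2]>110)&(Q[:,2]<230)]; print('handle top z',np.percentile(q[:,2],[50,98]).round(1))
rim('w11',(630,5),60,77,92); rim('w11',(465,6),60,90,107)
snap('scene','scene9',(150,60,450,270),2.6); rim('scene9',(630,5),60,77,92); rim('scene9',(465,6),60,90,107)
E
```

```text
t: 56.37
ee_pos: [531.1, -141.5, 130.9]
orientation: [-0.011, -3.139, 0.0]
ft_force: [0.1, -0.1, 0.2]
width: 17.3
grasp_force: 30.0
t: 56.78
ee_pos: [531.0, -141.4, 130.8]
orientation: [-0.011, -3.138, 0.0]
ft_force: [0.7, 0.7, -0.4]
width: 39.2
grasp_force: 0.0
t: 57.78
ee_pos: [441.0, -140.8, 352.2]
orientation: [-0.012, -3.14, 0.001]
ft_force: [0.4, -0.7, 0.2]
width: 39.7
grasp_force: 0.0
handle top z [134.6 161.4]
handle top z [149.7 182.8]
handle top z [128.9 157. ]
handle top z [169.3 186.7]
w11 119 circle ((594.56396484375, 19.375953674316406), 22.2160587310791) z [83.9 85.6]
w11 759 circle ((463.7000427246094, 5.350643157958984), 41.04439926147461) z [ 99.2 100.9]
scene9 147 circle ((615.062255859375, 21.59397315979004), 32.16993713378906) z [82.6 87.5]
scene9 210 circle ((462.6074523925781, 8.517237663269043), 42.75715255737305) z [ 96.6 100.5]
```

View pics/scene9.png

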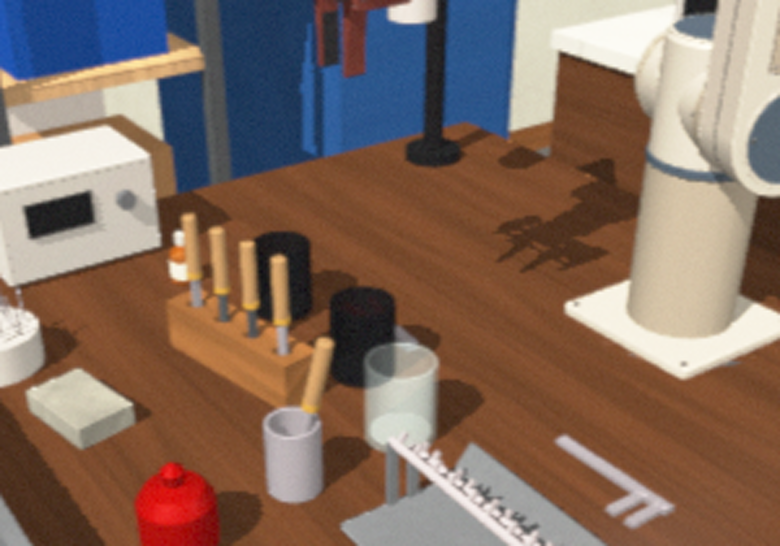

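The scene shows all four files upright in the block and the beaker fine. The pot has been knocked to about (617,20) and the brush in it now leans. I'll measure the lean and straighten the brush.

```bash
python3 - <<'E'
from h import *
snap('top','top10'); 
for f in ('w11','scene9','top10'):
    rim(f,(616,20),50,78,92)
    P,im,d=cloud(f);Q=P.reshape(-1,3);C=im.reshape(-1,3).astype(int)
    q=Q[np.isfinite(Q[:,0])&(C[:,0]-C[:,2]>45)&(C[:,0]>90)&(np.hypot(Q[:,0]-600,Q[:,1]-10)<75)&(Q[:,2]>95)&(Q[:,2]<200)]
    print(f,len(q))
    if len(q)<40: continue
    def fun(p):
        a=np.array([p[2],p[3],1]);a/=np.linalg.norm(a);e=q-[p[0],p[1],140]
        return np.linalg.norm(e-np.outer(e@a,a),axis=1)-9
    s=least_squares(fun,[*np.median(q,0)[:2],0,0],loss='soft_l1')
    a=np.array([s.x[2],s.x[3],1]);a/=np.linalg.norm(a);t=(q-[s.x[0],s.x[1],140])@a
    print(s.x.round(3),'tilt',np.degrees(np.arccos(a[2])).round(1),'az',np.degrees(np.arctan2(a[1],a[0])).round(1),'end',(np.array([s.x[0],s.x[1],140])+a*np.percentile(t,98.5)).round(1),np.sqrt(s.cost*2/len(q)))
save(np.load('pics/top10.npz')['im'],'top10',(180,130,300,220),6)
E
```

```text
w11 112 circle ((594.1065673828125, 19.90481948852539), 21.663375854492188) z [84.  85.6]
w11 0
scene9 135 circle ((614.1654663085938, 21.870559692382812), 31.853588104248047) z [83.  87.6]
scene9 196
[ 5.93757e+02  4.25190e+01 -1.51000e-01  1.71000e-01] tilt 12.8 az 131.3 end [586.8  50.5 186.5] 1.250252937792521
top10 128 circle ((616.6483764648438, 20.663578033447266), 30.44038963317871) z [84.8 88.9]
top10 63
[ 5.98452e+02  4.15980e+01 -1.59000e-01  2.13000e-01] tilt 14.9 az 126.7 end [590.4  52.4 190.9] 1.7509577319656726
```

View pics/top10.png

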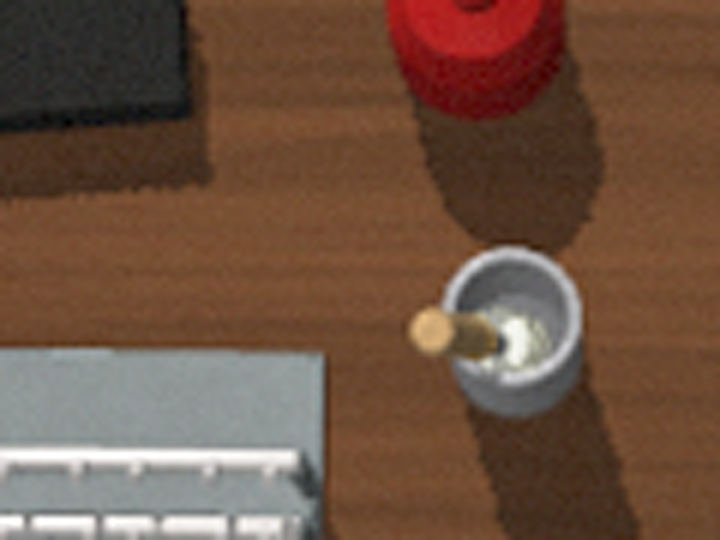

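The crop shows the brush head inside the pot and the stem leaning on the rim towards the rest, about 14° at azimuth 129°. I'll regrasp it along its axis and set it upright.

```bash
python3 -m creep '{"delta_pos":[[-0.0178,0.0248,0],[-0.0178,0.0248,0],[-0.0178,0.0248,0],[-0.0178,0.0248,0],[-0.0178,0.0248,0],[-0.0178,0.0248,0],[-0.0178,0.0248,0],[-0.0178,0.0248,0],[0,0,0.03],[0,0,0.03],[0,0,0],[0,0,0],[0,0,0],[0,0,0],[0,0,0]],"twist":[[0,0,0],[0,0,0],[0,0,0],[0,0,0],[0,0,0],[0,0,0],[0,0,0],[0,0,0],[0,0,0],[0,0,0],[3.6,-2.9,0],[3.6,-2.9,0],[3.6,-3,0],[0,0,0],[0,0,0]]}'
cat >> h.py <<'E'
def axis_to(p):
    p0,r0,o=pose(); print('t',o['t'],'at',p0.round(1),'z_t',r0.as_matrix()[:,2].round(3),'delta now',r0.inv().apply(np.array(p)-p0).round(1))
E
python3 - <<'E'
from h import *
axis_to([596.9,40.6,134])
snap('wrist','w12',scale=1.4); rim('w12',(616,20),50,78,92)
P,im,d=cloud('w12');Q=P.reshape(-1,3);C=im.reshape(-1,3).astype(int)
q=Q[np.isfinite(Q[:,0])&(C[:,0]-C[:,2]>45)&(C[:,0]>90)&(np.hypot(Q[:,0]-600,Q[:,1]-35)<40)&(Q[:,2]>97)&(Q[:,2]<200)]
def fun(p):
    a=np.array([p[2],p[3],1]);a/=np.linalg.norm(a);e=q-[p[0],p[1],140];t=e@a
    return np.where(t>t.max()-6,0,np.linalg.norm(e-np.outer(t,a),axis=1)-9)
s=least_squares(fun,[596,42,-.15,.19],loss='soft_l1');print(len(q),s.x.round(3),q.max(0))
E
```

```text
t: 59.18
ee_pos: [585.2, 58.1, 289.9]
orientation: [0.006, 2.981, -0.281]
ft_force: [-0.3, 0.0, 1.4]
width: 39.0
grasp_force: 0.0
t 59.1833 at [585.2  58.1 289.9] z_t [ 0.146 -0.186 -0.972] delta now [ 11.5  12.  156.4]
w12 554 circle ((614.24658203125, 20.795074462890625), 29.985231399536133) z [84.3 85.8]
380 [ 5.95348e+02  4.12160e+01 -1.49000e-01  1.67000e-01] [600.39450239  56.13005291 188.95337354]
```

View pics/w12.png

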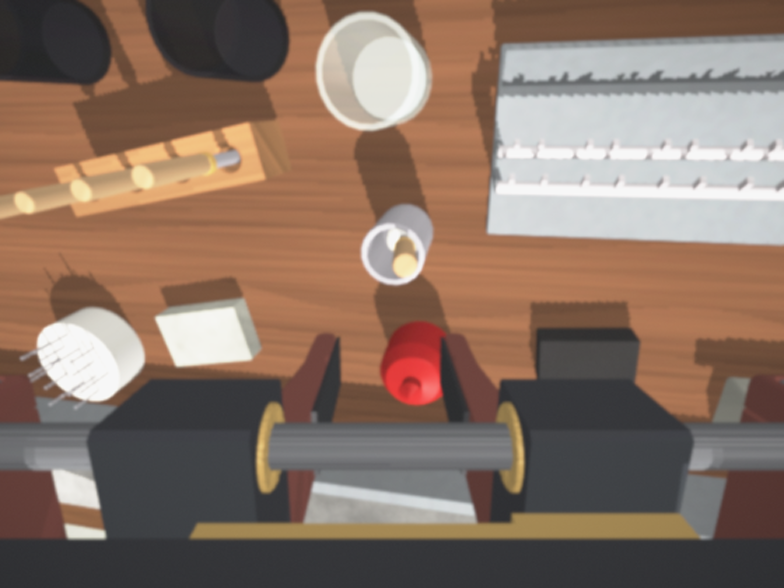

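The wrist view shows the pot upright at (395,250) with the handle end at (404,262). I'll approach along the axis.

```bash
python3 -m creep '{"delta_pos":[[0.0122,0.0116,0],[0,0,0],[0,0,0.025],[0,0,0.025],[0,0,0.025],[0,0,0],[0,0,0]],"twist":[[0,0,0],[0,0,0],[0,0,0],[0,0,0],[0,0,0],[0,0,0],[0,0,0]]}'
python3 -c "
from h import *
axis_to([596.2,40.2,134])"
```

```text
t: 59.82
ee_pos: [584.5, 52.9, 212.9]
orientation: [0.011, 2.982, -0.283]
ft_force: [-0.7, -0.1, 0.2]
width: 39.6
grasp_force: 0.0
t 59.8167 at [584.5  52.9 212.9] z_t [ 0.144 -0.188 -0.972] delta now [-0.   2.5 80.7]
```

```bash
python3 -m creep '{"delta_pos":[[0,0.0025,0],[0,0,0.02],[0,0,0.02],[0,0,0.02],[0,0,0.018],[0,0,0],[0,0,0]],"twist":[[0,0,0],[0,0,0],[0,0,0],[0,0,0],[0,0,0],[0,0,0],[0,0,0]]}'
python3 -c "
from h import *
axis_to([596.2,40.2,134])"
python3 -m creep '{"delta_pos":[[0,0,0],[0,0,0],[0,0,0],[0,0,0],[0,0,0],[0,0,0]],"twist":[[0,0,0],[0,0,0],[0,0,0],[0,0,0],[0,0,0],[0,0,0]]}' 0
python3 -c "
from h import *
axis_to([596.2,40.2,134])"
```

```text
t: 60.4
ee_pos: [596.6, 41.8, 138.4]
orientation: [0.01, 2.978, -0.283]
ft_force: [-0.3, -0.8, 0.0]
width: 40.0
grasp_force: 0.0
t 60.4 at [596.6  41.8 138.4] z_t [ 0.148 -0.188 -0.971] delta now [ 1.1 -0.8  4.5]
t: 60.9
ee_pos: [596.7, 42.0, 138.4]
orientation: [0.01, 2.977, -0.282]
ft_force: [-0.7, 0.9, 6.2]
width: 17.6
grasp_force: 30.0
t 60.9 at [596.7  42.  138.4] z_t [ 0.149 -0.187 -0.971] delta now [ 1.2 -0.9  4.5]
```

```bash
python3 -m creep '{"delta_pos":[[0,0,-0.003],[-0.0031,-0.0036,0],[-0.0031,-0.0036,0],[-0.0031,-0.0036,0],[-0.0031,-0.0036,0],[-0.0031,-0.0036,0],[-0.0031,-0.0034,0],[0,0,0],[0,0,0]],"twist":[[0,0,0],[-1.8,1.45,0],[-1.8,1.45,0],[-1.8,1.45,0],[-1.8,1.45,0],[-1.8,1.45,0],[-1.8,1.5,0],[0,0,0],[0,0,0]]}'
python3 - <<'E'
from h import *
want([615.8,20.8,138],180,0)
snap('scene','scene13'); rim('scene13',(616,20),50,78,92)
snap('wrist','w13'); rim('w13',(616,20),50,78,92)
E
```

```text
t: 61.65
ee_pos: [613.6, 20.3, 143.8]
orientation: [-0.013, -3.138, 0.001]
ft_force: [0.5, -0.2, -1.0]
width: 16.9
grasp_force: 30.0
t 61.6 at [613.6  20.3 143.8] delta now-axes [-2.2  0.5  5.8] delta target-axes [-2.2  0.5  5.8] twist [-0.05 -0.18 -0.47] q [ 0.01  0.46  1.69 -0.    0.99 -1.55]
scene13 138 circle ((615.6751708984375, 23.294891357421875), 30.78824234008789) z [83.1 87.7]
w13 1121 circle ((614.1642456054688, 20.539947509765625), 29.758625030517578) z [84.6 86.1]
```

```bash
python3 -m creep '{"delta_pos":[[-0.0015,0,0.002],[0,0,0.002],[0,0,0],[0,0,0]],"twist":[[0,0,0],[0,0,0],[0,0,0],[0,0,0]]}'
python3 -m creep '{"delta_pos":[[0,0,0.001],[0,0,0.0005],[0,0,0]],"twist":[[0,0,0],[0,0,0],[0,0,0]]}'
python3 -m creep '{"delta_pos":[[0,0,0.001],[0,0,0.0005],[0,0,0]],"twist":[[0,0,0],[0,0,0],[0,0,0]]}'
```

```text
t: 62.08
ee_pos: [614.9, 21.4, 140.1]
orientation: [-0.01, -3.139, 0.0]
ft_force: [-0.1, -0.2, -0.6]
width: 17.1
grasp_force: 30.0
t: 62.33
ee_pos: [615.4, 21.1, 138.9]
orientation: [-0.01, -3.139, -0.0]
ft_force: [-0.2, 0.2, 0.2]
width: 17.2
grasp_force: 30.0
t: 62.58
ee_pos: [616.6, 21.0, 138.9]
orientation: [0.011, 3.141, 0.0]
ft_force: [-0.5, 1.0, 7.8]
width: 17.1
grasp_force: 30.0
```

```bash
python3 -m creep '{"delta_pos":[[0,0,-0.0005],[0,0,0],[0,0,0],[0,0,0],[0,0,0]],"twist":[[0,0,0],[0,0,0],[0,0,0],[0,0,0],[0,0,0]]}' 0.45
python3 -m creep '{"delta_pos":[[0,0,-0.01],[0,0,-0.02],[0,0,-0.03],[0,0,-0.03],[0,0,-0.03],[0,0,-0.03],[0,0,-0.03],[0.03,0,0],[0.03,0,0],[0.03,0,0],[0.03,0,0],[0,0,0],[0,0,0]],"twist":[[0,0,0],[0,0,0],[0,0,0],[0,0,0],[0,0,0],[0,0,0],[0,0,0],[0,0,0],[0,0,0],[0,0,0],[0,0,0],[0,0,0],[0,0,0]]}'
python3 - <<'E'
from h import *
snap('scene','scene14',(150,60,450,270),2.6)
snap('top','top14')
P,im,d=cloud('scene14');Q=P.reshape(-1,3)
for c in((561,-306),(551,-251),(541,-196),(531,-141),(615,21)):
    q=Q[(np.hypot(Q[:,0]-c[0],Q[:,1]-c[1])<25)&(Q[:,2]>110)&(Q[:,2]<230)]; print('handle',np.percentile(q[:,2],[98]).round(1),np.median(q,0).round(1))
for f in('top14','scene14'): rim(f,(615,20),50,78,92); rim(f,(465,6),60,90,107)
E
```

```text
t: 63.0
ee_pos: [615.1, 20.9, 137.5]
orientation: [-0.011, -3.138, 0.0]
ft_force: [-0.2, -0.4, 0.5]
width: 39.5
grasp_force: 0.0
t: 64.08
ee_pos: [495.1, 21.8, 319.3]
orientation: [-0.01, -3.141, -0.0]
ft_force: [0.7, -1.0, -0.5]
width: 39.6
grasp_force: 0.0
handle [185.8] [ 562.7 -299.3  150.6]
handle [185.5] [ 553.2 -243.2  150.5]
handle [185.6] [ 543.  -188.8  148.8]
handle [185.7] [ 533.1 -133.4  152.3]
handle [187.9] [616.7  30.1 153.4]
top14 155 circle ((466.80377197265625, 5.0439252853393555), 40.95182800292969) z [ 99.4 103.3]
scene14 138 circle ((612.8601684570312, 24.443927764892578), 31.445871353149414) z [82.5 86.9]
scene14 208 circle ((465.37548828125, 6.2339677810668945), 43.99000549316406) z [ 96.4 100.5]
```

View pics/scene14.png

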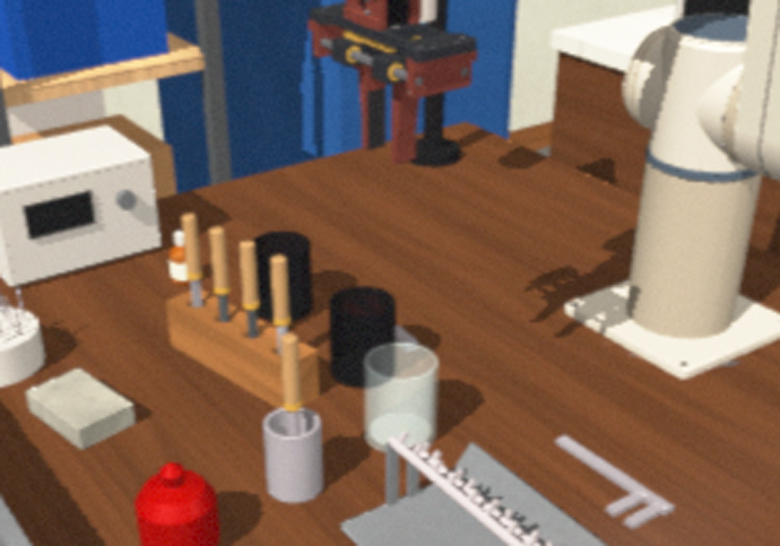

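The picture shows the brush upright in the pot at (290,400), all four files seated in the block (tops at about 186 mm), and the beaker and pot upright. I'm handing in the job.

```bash
python3 -c "
from workcell import close_job
print(close_job())"
```

```text
the job is handed in; nothing more can be done
None
```

The job is handed in: I scrubbed the beaker with three full strokes, stood the brush upright in the pot (straightening it after the pot was knocked aside) and seated all four files in their own holes, with the beaker and pot left upright.

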